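# Heft the seed cones: sound ones to dry, hollow ones out

### The job

Some of the three seed cones in the leaning rack have been eaten hollow by grubs and look just like the sound ones: lift each cone and judge it by its weight. Stand every sound (heavy) cone upright on its base in the low wooden drying tray, and put every hollow (light) one into the yellow discard tub. Leave the sieve, the seed jar and the brush pot where they are.

Things in the scene. Friction and masses are not known exactly. Their poses are not given: they have to be found in the camera images.
- rack_mid (a point): Leaning pine rack, fixed, with three open bays in a row, a cone in each. Point: centre of the middle cone; axes level: y along the row (bays 128 mm apart), x away from the robot, z up. Bays and cones lean 30 degrees, tips towards the robot, and the cones are drawn out along their own axes.
- rack: The same rack; origin on the bench under the front edge of the bays' floor. Bays are 118 mm wide. Along the cones, from the floor they stand on, the front board is 60 mm high, dividers 70, open barred back 180, closed end box (left of the left bay, not used) 92. A cone's axis is 28 mm from the front board, against which it rests, and 54 mm from the back, which overhangs: no room for a vertical gripper.
- cone_1_center (a point): Brown woody seed cone, right-hand in the rack at the start (seen from the robot); all three look alike and are rigid. Eight-sided cylinder 56 mm across its flats (two face its own +y and -y), 110 mm long, flat base. Point: its centre, 55 mm above the base; z runs from base to tip, y along the row. Sound: 300-360 g; hollow: 90-110 g. One or two of the three are sound, in any order.
- cone_2_center (a point): Brown woody seed cone, middle in the rack at the start (seen from the robot); all three look alike and are rigid. Eight-sided cylinder 56 mm across its flats (two face its own +y and -y), 110 mm long, flat base. Point: its centre, 55 mm above the base; z runs from base to tip, y along the row. Sound: 300-360 g; hollow: 90-110 g. One or two of the three are sound, in any order.
- cone_3_center (a point): Brown woody seed cone, left-hand in the rack at the start (seen from the robot); all three look alike and are rigid. Eight-sided cylinder 56 mm across its flats (two face its own +y and -y), 110 mm long, flat base. Point: its centre, 55 mm above the base; z runs from base to tip, y along the row. Sound: 300-360 g; hollow: 90-110 g. One or two of the three are sound, in any order.
- cone_1: The same cone as cone_1_center; this origin is the middle of its base, with the same axes.
- cone_2: The same cone as cone_2_center; this origin is the middle of its base, with the same axes.
- cone_3: The same cone as cone_3_center; this origin is the middle of its base, with the same axes.
- tray_in (a point): Drying tray: low pine tray, fixed, 170 mm along its x by 250 mm along its y outside, walls 8 mm thick, 32 mm high overall. This point is the centre of its inner floor (8 mm above the bench), z up. It stands on one side of the bench, the tub on the other.
- tray: The same drying tray; origin at the centre of its underside.
- tub_in (a point): Discard tub: yellow plastic open tub, fixed, 190 mm along its x by 220 mm along its y outside, walls 5 mm thick, 85 mm high. This point is the centre of its inner floor (5 mm above the bench), z up.
- tub: The same discard tub; origin at the centre of its underside.
- sieve: Bystander: loose round brass test sieve, 103 mm across, 40 mm high, on the blue mat in front of the rack. Origin at the centre of its underside.
- jar: Bystander: loose amber glass seed jar with metal cap, 72 mm across, 105 mm high, beside the rack. Origin at the centre of its underside.
- brush_pot: Bystander: loose white pot of brushes, 68 mm across, brushes up to 170 mm high, on the other side of the rack. Origin at the centre of its underside.
There are look-alikes about, which are no part of the job. Leave any red look-alike of the cone_2 alone.

How it is judged:
At the end, for the whole second after the job is handed in: Every sound cone stands upright (within 8 degrees) on the floor of the drying tray; every hollow cone rests in the discard tub, its centre within the walls and at most 20 mm above the rim; no sound cone is in the tub, no hollow one in the tray; all released and at rest (((x of cone_1_center in the frame of tray_in between -0.077 and 0.077 m and y of cone_1_center in the frame of tray_in between -0.117 and 0.117 m and z of cone_1_center in the frame of tray_in between 0.045 and 0.07 m and angle between cone_1_center's own z axis and vertical below 0.15 rad and contact force between cone_1 and tray above 2 N) or (x of cone_1_center in the frame of tub_in between -0.09 and 0.09 m and y of cone_1_center in the frame of tub_in between -0.105 and 0.105 m and z of cone_1_center in the frame of tub_in between 0 and 0.1 m)) and linear speed of each of cone_1, cone_2, cone_3 below 0.03 m/s and ((x of cone_2_center in the frame of tray_in between -0.077 and 0.077 m and y of cone_2_center in the frame of tray_in between -0.117 and 0.117 m and z of cone_2_center in the frame of tray_in between 0.045 and 0.07 m and angle between cone_2_center's own z axis and vertical below 0.15 rad and contact force between cone_2 and tray above 2 N) or (x of cone_2_center in the frame of tub_in between -0.09 and 0.09 m and y of cone_2_center in the frame of tub_in between -0.105 and 0.105 m and z of cone_2_center in the frame of tub_in between 0 and 0.1 m)) and ((x of cone_3_center in the frame of tray_in between -0.077 and 0.077 m and y of cone_3_center in the frame of tray_in between -0.117 and 0.117 m and z of cone_3_center in the frame of tray_in between 0.045 and 0.07 m and angle between cone_3_center's own z axis and vertical below 0.15 rad and contact force between cone_3 and tray above 2 N) or (x of cone_3_center in the frame of tub_in between -0.09 and 0.09 m and y of cone_3_center in the frame of tub_in between -0.105 and 0.105 m and z of cone_3_center in the frame of tub_in between 0 and 0.1 m)) and contact force between tub and anything else below 2.65 N); the robot touches nothing.
It fails at once if the sieve, the seed jar or the brush pot is shifted by more than 30 mm or tipped over (distance of any of jar, sieve, brush_pot from where it was at the start of the episode above 0.03 m or angle between any of jar, sieve, brush_pot's own z axis and vertical above 0.4 rad).
It also fails if it takes over 70 s, if anything falls off the work surface, if the arm or the gripper's body presses on something with over 40 N, if the wrist force passes 120 N, or if a joint passes its speed limit or range.

### The arm

A 6-joint arm with a two-finger parallel gripper is mounted at the origin on the work surface. World frame = base frame: x ahead of the robot, y to its left, z up, the work surface at z = 0. Lengths are in m, angles in rad, forces in N, time in s.
With the tool pointing down it reaches from about 0.375 to 0.975 m from the base axis. Payload 3.8 kg.
Tool frame: the origin (TCP) lies midway between the tips of the shut fingers; the grasp point (between the pads) lies 19 mm behind it; z points along the fingers, y is the direction in which the jaws open and shut (so a half turn about z gives the same grasp; the last joint's range is limited). The gripper opens to 85 mm and grips with 20 to 120 N. Pads are 22 mm wide; open, the fingers measure 114 mm over their backs; the gripper's body (76 mm by 85 mm) begins 54 mm behind the grasp point. The pads swing forward as they close: fully open they stand 13 mm farther back than shut.
Start: joints at [1.279, 0.264, 1.604, -0, 1.274, -0.037], TCP at [0.17, 0.653, 0.231] pointing down, gripper open.
Joint ranges: [-2.63, 2.63], [-0.94, 2.18], [0.31, 2.57], [-1.31, 4.45], [0, 2.66], [-2.55, 2.55]. Speed limits (rad/s): [2.57, 2.57, 3.14, 3.14, 3.14, 3.14].

### API

Orientations are given as a rotation vector (axis times angle).
In Python, from workcell import bot gives the robot as it stands. The module is installed in compiled form; this text tells all that it offers.
- The arm moves only by the tool play_rows, never from a script. Its argument "series" is a list of rows, each an object with "translation": the shift along the tool's x, y, z in m, a list of three; "spin": the turn about the tool's z in units of 5 degrees (1.0 is 5 degrees). In form: [{"translation": [dx, dy, dz], "spin": spin}, ...]. A call has 1 to 5 rows; each row shifts and turns the commanded pose from where the row before left it, along the tool's axes as they then stand; what a row does not reach is not made up. A row lasts 1/10 s, in which the tool goes at most 50 mm and 8.59 degrees, less where a joint would pass 70% of its speed; a pose out of reach is approached as far as the arm can. A call is refused whole if a number of a shift passes 0.05 or a number of a turn 1, either way. A call with a gripper value outside its range is refused whole. "jaw" is the gripper's target within -1 to 1 (fully open at 1, half-way at 0, shut at -1), set as the call begins (left out, the last holds). The fingers move at their own pace and stop on an object; "force" is the grip in N (left out, the last holds). Time passes only in rows, so rows that do not move let the fingers close. It gives the time, the measured TCP pose, the force and the opening at its end, in the units of the state.
- bot.read_state(): the state, without advancing time (a new reading comes with each control period).
- bot.read_camera(name): name is "side" or "top" or "wrist"; returns the picture (400x640x3 uint8, blue, green, red); there is no depth.
- bot.get_calibration(name): a dict with "fov_y" (degrees; the focal length in pixels is half the picture's height over the tangent of half this angle, whatever the lens; pixels are square), "cx", "cy" (the principal point, pixels), "R" (3x3) and "t" (3): a world point X has camera coordinates R X + t. Camera axes: x right, y down, z forward; pixel columns grow to the right and rows downward; lengths in m; the calibration is good to about 2 mm. A picture is of the moment at which its call begins: read the wrist's pose just before it. get_calibration takes no time and is no camera call; for the wrist camera it gives the pose at the moment of the call.
- bot.finish_job(): hands the job in, once; it reports no verdict.
The state is a dict: "time": time; "q": joint angles; "joint_vel": joint speeds; "joint_torque": joint torques, N m; "tool_pos": TCP position; "tcp_rot": TCP orientation; "wrist_force": force on the tool from outside, world axes, zero at the start; "torque": the same for the moment, N m; "width": opening from 0.0 (shut) to 1.0 (fully open).
Only numpy, scipy, OpenCV 4.12 (cv2) and the standard library are available. Lean on these libraries where they do the work, as an engineer would, in place of code of your own. Each camera call takes 0.05 s, during which the arm holds its last target. There are 200 camera calls.

## Working session

There is one attempt and no reset: what is moved stays moved. The work goes in short steps, Python scripts to look and compute and a tool call to move; the robot and the scene stay as the last step left them, time stands still between calls to the robot, and variables do not carry over. Pictures are saved under pics/ and viewed, about 8 in all and at most 12, crops included, and the job is handed in when it is done.

Besides the shell and the picture viewer there is one more tool, called after "Emit:" as name([rows], argument=value, ...), one row to a line, values as JSON. play_rows: Moves the arm, as the interface text tells. Its arguments: {"type":"object","properties":{"series":{"type":"array","items":{"type":"object","properties":{"translation":{"type":"array","items":{"type":"number"}},"spin":{"type":"number"}}}},"jaw":{"type":"number"},"force":{"type":"number"}},"required":["series"]}

```bash
mkdir -p pics
python3 - <<'E'
from workcell import bot
import cv2,numpy as np
s=bot.read_state();print(s)
for n in("top","side","wrist"):
    c=bot.get_calibration(n);print(n,c)
    cv2.imwrite(f"pics/{n}0.png",bot.read_camera(n))
E
```

```text
{'time': 0.0, 'q': array([ 1.27909135e+00,  2.64744238e-01,  1.60538359e+00, -8.90099171e-06,
        1.27369187e+00, -3.69184507e-02]), 'joint_vel': array([-0.00081048, -0.00026847, -0.0003676 ,  0.00125393,  0.00064199,
        0.00079806]), 'joint_torque': array([-1.65154772e-03, -5.15118706e+01, -3.67310679e+01, -6.39793984e-05,
        1.26583676e-02,  1.27700380e-05]), 'tool_pos': array([0.16993199, 0.65250224, 0.22996285]), 'tcp_rot': array([-0.39908656, -3.11578022,  0.00345291]), 'wrist_force': array([-0.12718708, -0.48928309,  1.22741646]), 'torque': array([-0.02990751, -0.03009802, -0.01170524]), 'width': 1.002543111852053}
top {'fov_y': 57.04710916270295, 'cx': 314.21680030847006, 'cy': 198.77948547259933, 'R': array([[ 0.08841905, -0.99608168, -0.00183048],
       [-0.96731327, -0.08542661, -0.23876207],
       [ 0.23767015,  0.02288176, -0.97107637]]), 't': array([-0.09426116,  0.65279231,  0.87505929])}
side {'fov_y': 52.60912268512119, 'cx': 318.07528765267574, 'cy': 198.1955956725097, 'R': array([[ 0.91711474,  0.39821452, -0.01804827],
       [ 0.31249763, -0.74633682, -0.58764494],
       [-0.24747884,  0.5332978 , -0.8089176 ]]), 't': array([-0.5569865 , -0.17157961,  1.40438453])}
wrist {'fov_y': 64.58860464324968, 'cx': 318.89286123723775, 'cy': 192.0357667361602, 'R': array([[ 0.25289897,  0.96749098, -0.00182338],
       [ 0.92864224, -0.24221447,  0.28099063],
       [ 0.27141425, -0.07275551, -0.95970878]]), 't': array([-0.67528898, -0.03566385,  0.37913539])}
```

View pics/top0.png

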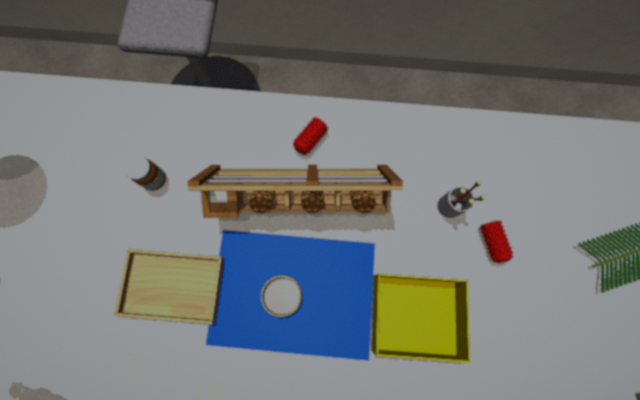

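View pics/side0.png

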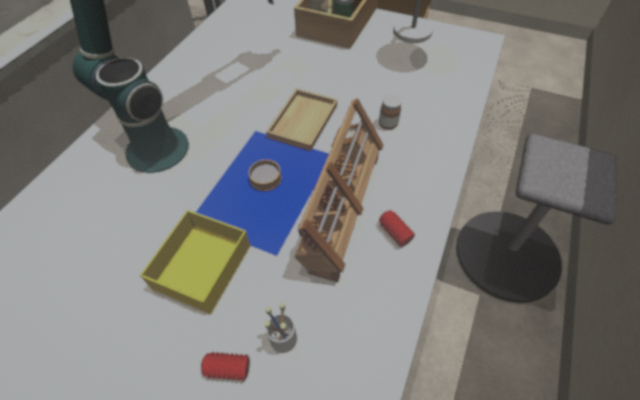

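The top view shows the rack with brown cones at about (363,201) right, (313,201) middle and (262,200) left. The tray is at (170,287), the tub at (421,318), the sieve at (281,297), the jar at (149,175) and the pot at (456,203). The red objects at (311,135) and (496,241) are the look-alikes. They lie loose on the bench outside the rack, so the brown one in the middle bay is cone_2. I'll confirm that in an enlarged crop and measure from it.

```bash
cat > h.py <<'E'
from workcell import bot
import cv2,numpy as np
from scipy.spatial.transform import Rotation as Ro
def K(c):
    f=200/np.tan(np.radians(c["fov_y"]/2)); return f,c["cx"],c["cy"]
def ray(c,uv):
    f,cx,cy=K(c); R=np.array(c["R"]);t=np.array(c["t"])
    d=R.T@np.array([(uv[0]-cx)/f,(uv[1]-cy)/f,1]); return -R.T@t,d
def onz(c,uv,z):
    o,d=ray(c,uv); return o+d*(z-o[2])/d[2]
def proj(c,X):
    f,cx,cy=K(c); p=np.array(c["R"])@np.array(X)+c["t"]; return p[:2]/p[2]*f+[cx,cy]
def st():
    s=bot.read_state(); R=Ro.from_rotvec(s["tcp_rot"]).as_matrix()
    print("t%.2f"%s["time"],"pos",s["tool_pos"].round(4),"z",R[:,2].round(3),"y",R[:,1].round(3),"q",s["q"].round(2),"F",s["wrist_force"].round(2),"w%.3f"%s["width"]); return s,R
E
python3 - <<'E'
from h import *
im=cv2.imread("pics/top0.png");c=bot.get_calibration("top")
hsv=cv2.cvtColor(im,cv2.COLOR_BGR2HSV)
for n,lo,hi,z in(("tub",(25,150,60),(35,255,255),.085),("mat",(105,150,60),(125,255,255),0)):
    m=cv2.inRange(hsv,lo,hi);k=max(cv2.findContours(m,0,2)[0],key=cv2.contourArea)
    r=cv2.minAreaRect(k);b=cv2.boxPoints(r);print(n,r,[onz(c,p,z).round(3)[:2].tolist() for p in b])
# tray rim corners by eye (outer) -> z=.032
m=cv2.inRange(hsv,(8,50,40),(24,200,255))
for k in cv2.findContours(m,0,2)[0]:
    if cv2.contourArea(k)>1500:
        r=cv2.minAreaRect(k);print("wood",r,[(p.round(0).tolist(),onz(c,p,.032).round(3)[:2].tolist()) for p in cv2.boxPoints(r)])
a=cv2.resize(im[150:230,180:410],None,fx=3.4,fy=3.4,interpolation=2)
s=cv2.imread("pics/side0.png");b=cv2.resize(s[95:280,270:420],None,fx=1.7,fy=1.7,interpolation=2)
o=np.zeros((a.shape[0]+b.shape[0],a.shape[1],3),np.uint8);o[:a.shape[0]]=a;o[a.shape[0]:,:b.shape[1]]=b
cv2.imwrite("pics/crop1.png",o);print(o.shape)
E
```

```text
tub ((421.5761413574219, 317.93402099609375), (98.74840545654297, 81.150390625), 4.085616588592529) [[0.295, -0.198], [0.481, -0.202], [0.486, -0.442], [0.3, -0.426]]
mat ((292.41241455078125, 294.1011657714844), (161.88388061523438, 115.68025207519531), 5.355824947357178) [[0.271, 0.207], [0.569, 0.225], [0.566, -0.22], [0.272, -0.207]]
wood ((295.0, 191.5), (53.0, 214.0), 90.0) [([188.0, 165.0], [0.736, 0.324]), ([402.0, 165.0], [0.788, -0.27]), ([402.0, 218.0], [0.638, -0.275]), ([188.0, 218.0], [0.587, 0.298])]
(586, 782, 3)
```

View pics/crop1.png

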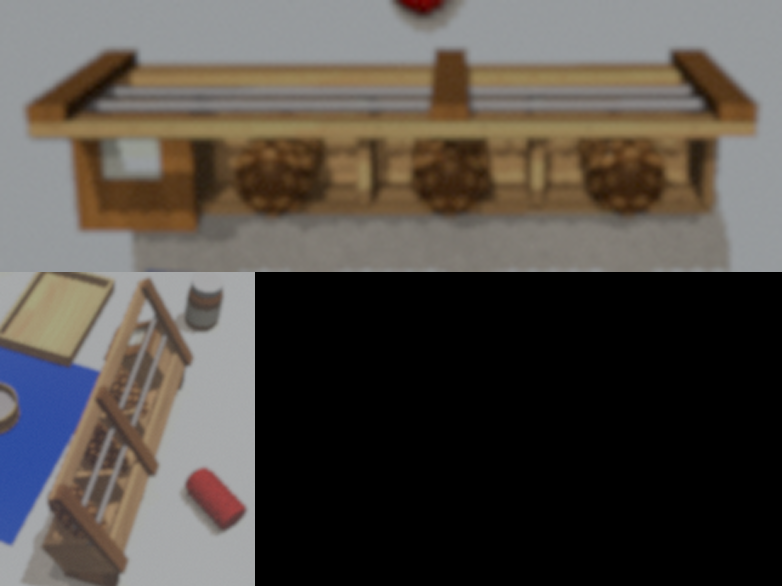

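The crop confirms it: three brown cones with their tips at top px (262,202), (313,203) and (364,202), and the middle one is cone_2. The red ones lie outside the rack. Next I'll triangulate the rack and run a first test move well away from everything.

Run:
```python
from h import *
ct=bot.get_calibration("top");cs=bot.get_calibration("side")
def tri(a,b):
    o1,d1=ray(ct,a);o2,d2=ray(cs,b);d1/=np.linalg.norm(d1);d2/=np.linalg.norm(d2)
    s=np.linalg.lstsq(np.c_[d1,-d2],o2-o1,rcond=None)[0]
    p,q=o1+s[0]*d1,o2+s[1]*d2;return ((p+q)/2).round(3),np.linalg.norm(p-q).round(4)
print("railL",tri((188.5,187),(355,101)));print("railR",tri((402,187),(304,224.4)))
for z in(.09,.11,.13,.15):
    print(z,[onz(ct,p,z).round(3)[:2].tolist() for p in((261.8,202.4),(312.9,202.9),(364.1,202.4))])
im=cv2.imread("pics/top0.png")
print("tray",[onz(ct,p,.032).round(3)[:2].tolist() for p in((129,251),(222,256),(213,324),(117,315))])
print("sieve",onz(ct,(281,297),.04),"jar",onz(ct,(149,175),.05),"pot",onz(ct,(456,203),.06))
st()
```

```text
railL (array([0.626, 0.239, 0.225]), np.float64(0.0019))
railR (array([ 0.667, -0.223,  0.24 ]), np.float64(0.0127))
0.09 [[0.635, 0.096], [0.645, -0.034], [0.658, -0.164]]
0.11 [[0.63, 0.093], [0.64, -0.035], [0.653, -0.162]]
0.13 [[0.626, 0.089], [0.635, -0.035], [0.648, -0.16]]
0.15 [[0.621, 0.086], [0.631, -0.036], [0.643, -0.157]]
tray [[0.486, 0.438], [0.495, 0.192], [0.325, 0.19], [0.325, 0.435]]
sieve [0.4052245  0.02582387 0.04      ] jar [0.69246098 0.41776607 0.05      ] pot [ 0.68467851 -0.40922572  0.06      ]
t0.15 pos [0.17   0.6527 0.2302] z [-0.001 -0.002 -1.   ] y [ 0.252  0.968 -0.002] q [ 1.28  0.26  1.61  0.    1.27 -0.04] F [0.61 0.61 0.19] w1.000
```

Emit:
play_rows([
  {"translation":[0,0,-0.05],"spin":0},
  {"translation":[0,0,-0.05],"spin":0},
  {"translation":[0,0,-0.05],"spin":0},
])

```text
time: 0.45
tool_pos: [0.1699, 0.6526, 0.3818]
tcp_rot: [-0.399, -3.116, 0.003]
wrist_force: [0.7, 1.1, 0.4]
width: 0.999
```

Emit:
play_rows([
  {"translation":[0,0,0],"spin":-1},
  {"translation":[0,0,0],"spin":-1},
  {"translation":[0,0,0],"spin":-1},
  {"translation":[0,0,0],"spin":-0.92},
  {"translation":[-0.02,-0.045,0],"spin":0},
])

```text
time: 0.95
tool_pos: [0.1919, 0.6126, 0.3785]
tcp_rot: [0.146, -3.136, 0.002]
wrist_force: [1.9, -0.5, -0.1]
width: 1.0
```

Emit:
play_rows([
  {"translation":[-0.02,-0.045,0],"spin":0},
  {"translation":[-0.02,-0.045,0],"spin":0},
  {"translation":[-0.02,-0.045,0],"spin":0},
  {"translation":[-0.02,-0.045,0],"spin":0},
  {"translation":[-0.02,-0.045,0],"spin":0},
])

```text
time: 1.45
tool_pos: [0.3136, 0.3927, 0.3809]
tcp_rot: [-0.138, 3.139, -0.001]
wrist_force: [0.9, 0.9, 0.1]
width: 1.007
```

Emit:
play_rows([
  {"translation":[-0.02,-0.045,0],"spin":0},
  {"translation":[-0.02,-0.045,0],"spin":0},
  {"translation":[-0.02,-0.045,0],"spin":0},
  {"translation":[-0.02,-0.045,0],"spin":0},
  {"translation":[-0.02,-0.045,0],"spin":0},
])

```text
time: 1.95
tool_pos: [0.4328, 0.1773, 0.3812]
tcp_rot: [-0.137, 3.138, 0.0]
wrist_force: [1.6, 0.1, 0.4]
width: 1.0
```

Emit:
play_rows([
  {"translation":[-0.02,-0.045,0],"spin":0},
  {"translation":[-0.02,-0.045,0],"spin":0},
  {"translation":[-0.02,-0.045,0],"spin":0},
  {"translation":[0,0,0],"spin":0},
])

```text
time: 2.35
tool_pos: [0.5057, 0.0449, 0.3803]
tcp_rot: [0.126, -3.138, 0.004]
wrist_force: [-0.7, 0.6, 0.4]
width: 1.0
```

Run:
```python
from h import *
st()
```

```text
t2.35 pos [0.5057 0.0449 0.3803] z [-0.001 -0.003 -1.   ] y [-0.08   0.997 -0.003] q [ 0.04 -0.11  1.74 -0.    1.52 -1.61] F [-0.73  0.56  0.4 ] w1.000
```

Emit:
play_rows([
  {"translation":[0,0,-0.05],"spin":0},
  {"translation":[0,0,-0.05],"spin":0},
  {"translation":[0,0,-0.05],"spin":0},
  {"translation":[0,0,-0.05],"spin":0},
  {"translation":[0,0,-0.05],"spin":0},
])

```text
time: 2.85
tool_pos: [0.5031, 0.0508, 0.6332]
tcp_rot: [0.138, -3.139, -0.001]
wrist_force: [1.4, -0.1, 0.4]
width: 0.996
```

Emit:
play_rows([
  {"translation":[0,0,-0.05],"spin":0},
  {"translation":[0,0,-0.05],"spin":0},
  {"translation":[0,0,-0.05],"spin":0},
])

```text
time: 3.15
tool_pos: [0.5026, 0.0508, 0.7834]
tcp_rot: [-0.139, 3.138, 0.001]
wrist_force: [1.2, 0.2, 1.2]
width: 1.004
```

Run:
```python
from h import *
st()
```

```text
t3.15 pos [0.5026 0.0508 0.7834] z [ 0.001  0.    -1.   ] y [-0.088  0.996  0.   ] q [ 0.05  0.15  0.69  0.    2.29 -1.61] F [1.2  0.21 1.24] w1.004
```

Emit:
play_rows([
  {"translation":[0,0,-0.04],"spin":0},
  {"translation":[0,0,-0.04],"spin":0},
])

```text
time: 3.35
tool_pos: [0.4954, 0.05, 0.8469]
tcp_rot: [-0.139, 3.133, 0.001]
wrist_force: [30.8, 0.8, -3.8]
width: 1.001
```

Run:
```python
from h import *
st()
```

```text
t3.35 pos [0.4954 0.05   0.8469] z [ 0.005  0.001 -1.   ] y [-0.088  0.996  0.   ] q [ 0.05  0.32  0.31  0.    2.51 -1.61] F [30.8   0.81 -3.8 ] w1.001
```

Emit:
play_rows([
  {"translation":[0,0,-0.05],"spin":0},
  {"translation":[0,0,-0.05],"spin":0},
])

```text
time: 3.55
tool_pos: [0.461, 0.0461, 0.8701]
tcp_rot: [-0.137, 3.098, 0.004]
wrist_force: [-0.5, 0.2, 1.0]
width: 1.001
```

Run:
```python
from h import *
st()
```

```text
t3.55 pos [0.461  0.0461 0.8701] z [ 0.04   0.004 -0.999] y [-0.088  0.996  0.001] q [ 0.04  0.27  0.31  0.    2.52 -1.61] F [-0.52  0.19  1.02] w1.001
```

Emit:
play_rows([
  {"translation":[-0.03,0,-0.04],"spin":0},
  {"translation":[-0.03,0,-0.04],"spin":0},
])

```text
time: 3.75
tool_pos: [0.4736, 0.0468, 0.8743]
tcp_rot: [-0.134, 3.045, 0.007]
wrist_force: [0.4, -0.2, -0.1]
width: 1.001
```

Run:
```python
from h import *
st()
```

```text
t3.75 pos [0.4736 0.0468 0.8743] z [ 0.093  0.009 -0.996] y [-0.088  0.996  0.001] q [ 0.04  0.26  0.31  0.01  2.47 -1.61] F [ 0.36 -0.23 -0.07] w1.001
```

Emit:
play_rows([
  {"translation":[-0.03,0,-0.04],"spin":0},
  {"translation":[-0.03,0,-0.04],"spin":0},
])

```text
time: 3.95
tool_pos: [0.4915, 0.0476, 0.8736]
tcp_rot: [-0.131, 3.007, 0.011]
wrist_force: [-0.1, -0.2, -0.3]
width: 0.998
```

Run:
```python
from h import *
st()
```

```text
t3.95 pos [0.4915 0.0476 0.8736] z [ 0.131  0.013 -0.991] y [-0.087  0.996  0.001] q [ 0.04  0.27  0.31  0.01  2.43 -1.61] F [-0.1  -0.23 -0.29] w0.998
```

Emit:
play_rows([
  {"translation":[-0.03,0,-0.04],"spin":0},
  {"translation":[-0.03,0,-0.04],"spin":0},
  {"translation":[-0.03,0,-0.04],"spin":0},
  {"translation":[-0.03,0,-0.04],"spin":0},
  {"translation":[-0.03,0,-0.04],"spin":0},
])

```text
time: 4.45
tool_pos: [0.5133, 0.0483, 0.8901]
tcp_rot: [-0.126, 2.888, 0.019]
wrist_force: [-1.1, -0.3, 0.0]
width: 0.995
```

Run:
```python
from h import *
st()
```

```text
t4.45 pos [0.5133 0.0483 0.8901] z [ 0.247  0.024 -0.969] y [-0.087  0.996  0.002] q [ 0.04  0.25  0.31  0.02  2.33 -1.61] F [-1.08 -0.32  0.04] w0.995
```

Emit:
play_rows([
  {"translation":[-0.03,0,-0.04],"spin":0},
  {"translation":[-0.03,0,-0.04],"spin":0},
  {"translation":[-0.03,0,-0.04],"spin":0},
  {"translation":[-0.03,0,-0.04],"spin":0},
  {"translation":[-0.03,0,-0.04],"spin":0},
])

```text
time: 4.95
tool_pos: [0.5149, 0.0475, 0.922]
tcp_rot: [-0.12, 2.755, 0.028]
wrist_force: [0.6, 0.1, 0.3]
width: 0.999
```

Run:
```python
from h import *
st()
```

```text
t4.95 pos [0.5149 0.0475 0.922 ] z [ 0.373  0.036 -0.927] y [-0.088  0.996  0.003] q [ 0.03  0.21  0.31  0.03  2.24 -1.61] F [0.62 0.14 0.27] w0.999
```

Emit:
play_rows([
  {"translation":[-0.03,0,-0.04],"spin":0},
  {"translation":[-0.03,0,-0.04],"spin":0},
  {"translation":[-0.03,0,-0.04],"spin":0},
  {"translation":[-0.03,0,-0.04],"spin":0},
  {"translation":[-0.03,0,-0.04],"spin":0},
])

```text
time: 5.45
tool_pos: [0.4973, 0.0451, 0.9653]
tcp_rot: [-0.114, 2.615, 0.036]
wrist_force: [-0.6, -0.6, 0.5]
width: 1.002
```

```bash
cat >> h.py <<'E'
def go(target):
    s,R=st(); d=R.T@(np.array(target)-s["tool_pos"]); print("tool delta",d.round(3),"rows",np.linalg.norm(d)/.05)
E
python3 - <<'E'
from h import *
go([.52,-.03,.30])
E
```

```text
t5.45 pos [0.4973 0.0451 0.9653] z [ 0.499  0.047 -0.865] y [-0.088  0.996  0.004] q [ 0.01  0.14  0.31  0.05  2.16 -1.61] F [-0.59 -0.64  0.5 ] w1.002
tool delta [ 0.319 -0.079  0.584] rows 13.398567331437642
```

Emit:
play_rows([
  {"translation":[0.0228,-0.0056,0.0417],"spin":0},
  {"translation":[0.0228,-0.0056,0.0417],"spin":0},
  {"translation":[0.0228,-0.0056,0.0417],"spin":0},
  {"translation":[0.0228,-0.0056,0.0417],"spin":0},
  {"translation":[0.0228,-0.0056,0.0417],"spin":0},
])

```text
time: 5.95
tool_pos: [0.5052, 0.0211, 0.7535]
tcp_rot: [-0.114, 2.615, 0.036]
wrist_force: [0.6, 0.6, 0.8]
width: 1.004
```

Emit:
play_rows([
  {"translation":[0.0228,-0.0056,0.0417],"spin":0},
  {"translation":[0.0228,-0.0056,0.0417],"spin":0},
  {"translation":[0.0228,-0.0056,0.0417],"spin":0},
  {"translation":[0.0228,-0.0056,0.0417],"spin":0},
  {"translation":[0.0228,-0.0056,0.0417],"spin":0},
])

```text
time: 6.45
tool_pos: [0.5132, -0.0055, 0.5158]
tcp_rot: [-0.114, 2.616, 0.035]
wrist_force: [0.6, -0.6, 0.5]
width: 1.003
```

Emit:
play_rows([
  {"translation":[0.0228,-0.0056,0.0417],"spin":0},
  {"translation":[0.0228,-0.0056,0.0417],"spin":0},
  {"translation":[0.0228,-0.0056,0.0417],"spin":0},
  {"translation":[0,0,0],"spin":0},
  {"translation":[0,0,0],"spin":0},
])

```text
time: 6.95
tool_pos: [0.5181, -0.0212, 0.3748]
tcp_rot: [-0.113, 2.618, 0.036]
wrist_force: [1.3, -0.5, 1.6]
width: 0.999
```

Run:
```python
from h import *
st();c=bot.get_calibration("wrist");im=bot.read_camera("wrist");cv2.imwrite("pics/w1.png",im)
import pickle;pickle.dump(c,open("w1.pkl","wb"))
print("cam",(-np.array(c["R"]).T@c["t"]).round(3),np.array(c["R"])[2].round(3))
print([proj(c,p).round(0) for p in((.634,-.035,.13),(.645,-.162,.13),(.626,.09,.13))])
```

```text
t6.95 pos [ 0.5181 -0.0212  0.3748] z [ 0.496  0.047 -0.867] y [-0.088  0.996  0.004] q [-0.18 -0.44  2.08  0.16  1.01 -1.89] F [ 1.33 -0.46  1.59] w0.999
cam [ 0.386 -0.032  0.463] [ 0.719  0.066 -0.692]
[array([299., 138.]), array([200., 139.]), array([395., 140.])]
```

View pics/w1.png

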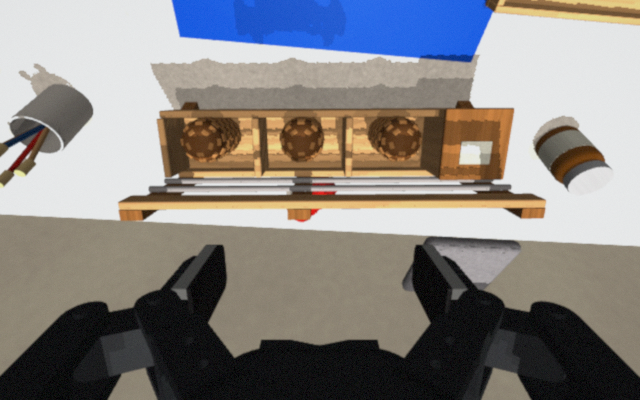

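Wrist view: cone tips at about (205,138) for cone_1, (301,140) for cone_2 and (400,138) for cone_3. The tool is tilted 30°, in line with the bays. I'll enlarge this to refine the tips.

Run:
```python
import cv2
im=cv2.imread("pics/w1.png");cv2.imwrite("pics/w1c.png",cv2.resize(im[100:215,150:350],None,fx=4,fy=4,interpolation=2))
```

```text
(no output)
```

View pics/w1c.png

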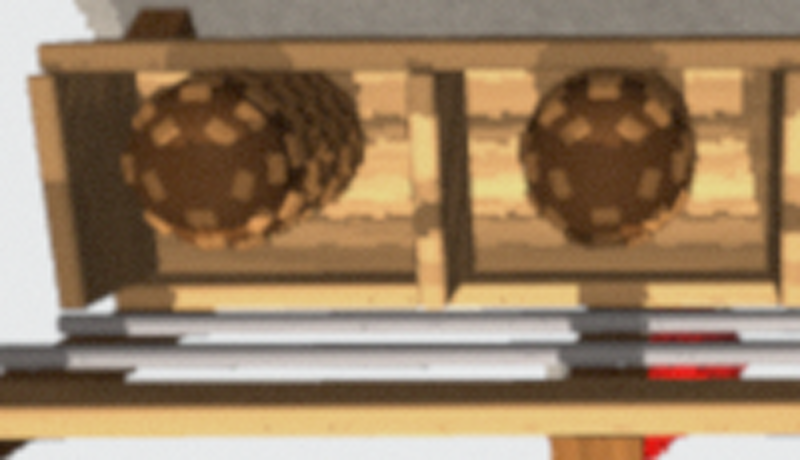

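Run:
```python
from h import *
import pickle
from scipy.optimize import least_squares
w=pickle.load(open("w1.pkl","rb"));t=bot.get_calibration("top")
W=[(200.8,140.8),(301.3,140),(402,139.5)];T=[(364.1,202.4),(312.9,202.9),(261.8,202.4)]
def f(v,full=True):
    r=[]
    for i in range(3):
        p=v[:3]+(i-1)*.128*np.array([-np.sin(v[3]),np.cos(v[3]),0])
        r+=list(proj(w,p)-W[i])+list((proj(t,p)-T[i]))
    return np.array(r)
r=least_squares(f,[.634,-.035,.13,.09]);print(r.x.round(4),r.fun.round(1))
p,y=r.x[:3],r.x[3];np.save("tip.npy",r.x)
a=np.array([-.5*np.cos(y),-.5*np.sin(y),.866]);u=np.array([-np.sin(y),np.cos(y),0])
for i in(-1,0,1):
    g=p+i*.128*u-.020*a  # grasp pt 90 above base
    print(i+2,"TCP grasp",(g-.019*a).round(4),"pre",(g+.08*a).round(4))
i=0;go(p+.08*a)
```

```text
[ 0.6342 -0.0322  0.1335  0.0917] [ 0.2  0.1  0.1  0.4 -0.6  0.2 -1.3  0.1 -1.7  0.1 -2.8  0.8]
1 TCP grasp [ 0.6653 -0.1579  0.0997] pre [ 0.616  -0.1624  0.1855]
2 TCP grasp [ 0.6536 -0.0304  0.0997] pre [ 0.6043 -0.0349  0.1855]
3 TCP grasp [0.6418 0.097  0.0997] pre [0.5926 0.0925 0.1855]
t7.00 pos [ 0.5198 -0.0214  0.3791] z [ 0.502  0.047 -0.864] y [-0.088  0.996  0.003] q [-0.18 -0.44  2.07  0.16  1.   -1.89] F [ 0.74 -0.49  0.39] w1.002
tool delta [ 0.026 -0.021  0.189] rows 3.838458097709663
```

Emit:
play_rows([
  {"translation":[0.0065,-0.0052,0.047],"spin":0},
  {"translation":[0.0065,-0.0052,0.047],"spin":0},
  {"translation":[0.0065,-0.0052,0.047],"spin":0},
  {"translation":[0.0065,-0.0052,0.047],"spin":0},
  {"translation":[0,0,0],"spin":0},
], jaw=0.7, force=40)

```text
time: 7.5
tool_pos: [0.5923, -0.0349, 0.1963]
tcp_rot: [-0.115, 2.622, 0.038]
wrist_force: [-0.4, -0.6, -1.5]
width: 0.849
```

Emit:
play_rows([
  {"translation":[0,0,0],"spin":0},
])

```text
time: 7.6
tool_pos: [0.5944, -0.0353, 0.2031]
tcp_rot: [-0.115, 2.612, 0.035]
wrist_force: [-0.1, -0.3, 0.8]
width: 0.85
```

```bash
cat >> h.py <<'E'
def wr(c,im,v): # predicted tips
    print([proj(c,v[:3]+(i-1)*.128*np.array([-np.sin(v[3]),np.cos(v[3]),0])).round(1).tolist() for i in range(3)])
E
python3 - <<'E'
from h import *
v=np.load("tip.npy");c=bot.get_calibration("wrist");im=bot.read_camera("wrist");cv2.imwrite("pics/w2.png",im);wr(c,im,v)
y=v[3];a=np.array([-.5*np.cos(y),-.5*np.sin(y),.866]);go(v[:3]-.039*a)
E
```

```text
[[142.9, 199.9], [316.2, 199.1], [489.7, 198.3]]
t7.65 pos [ 0.5949 -0.0354  0.2048] z [ 0.504  0.046 -0.863] y [-0.089  0.996  0.002] q [-0.18 -0.17  2.2   0.24  0.61 -2.  ] F [ 0.14 -0.04  1.55] w0.851
tool delta [ 0.002 -0.     0.12 ] rows 2.4085412904067662
```

View pics/w2.png

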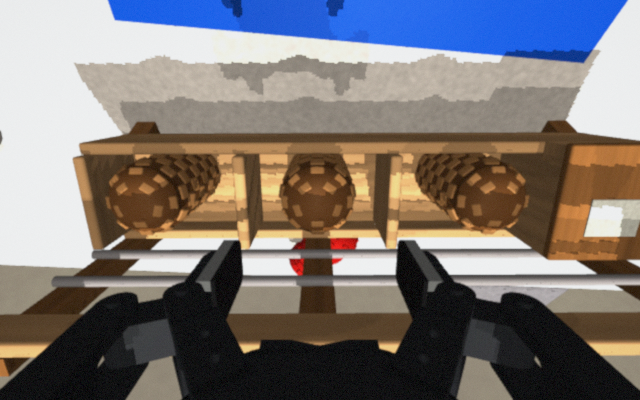

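The predicted tips (143,200), (316,199) and (490,198) match what the view shows. Cone_2 is centred between the fingers, so I'm going in.

Emit:
play_rows([
  {"translation":[0.0005,0,0.03],"spin":0},
  {"translation":[0.0005,0,0.03],"spin":0},
  {"translation":[0.0005,0,0.03],"spin":0},
  {"translation":[0.0005,0,0.02],"spin":0},
  {"translation":[0,0,0.01],"spin":0},
])

```text
time: 8.15
tool_pos: [0.6525, -0.0296, 0.0979]
tcp_rot: [-0.115, 2.611, 0.035]
wrist_force: [-0.4, 0.2, -0.8]
width: 0.847
```

Emit:
play_rows([
  {"translation":[0,0,0],"spin":0},
  {"translation":[0,0,0],"spin":0},
])

```text
time: 8.35
tool_pos: [0.6508, -0.0297, 0.0972]
tcp_rot: [-0.115, 2.613, 0.035]
wrist_force: [0.6, 0.4, 0.4]
width: 0.85
```

Run:
```python
from h import *
v=np.load("tip.npy")
y=v[3];a=np.array([-.5*np.cos(y),-.5*np.sin(y),.866]);go(v[:3]-.039*a)
```

```text
t8.35 pos [ 0.6508 -0.0297  0.0972] z [ 0.501  0.047 -0.864] y [-0.089  0.996  0.003] q [-0.15  0.09  2.18  0.33  0.38 -2.08] F [0.6  0.43 0.45] w0.850
tool delta [-0.004 -0.001 -0.001] rows 0.0765266098534211
```

Emit:
play_rows([
  {"translation":[-0.003,0,0],"spin":0},
  {"translation":[0,0,0],"spin":0},
  {"translation":[0,0,0],"spin":0},
  {"translation":[0,0,0],"spin":0},
  {"translation":[0,0,0],"spin":0},
], jaw=-1, force=50)

```text
time: 8.85
tool_pos: [0.6528, -0.0296, 0.0982]
tcp_rot: [-0.114, 2.613, 0.035]
wrist_force: [-4.3, -1.4, 7.4]
width: 0.649
```

Emit:
play_rows([
  {"translation":[0,0,-0.02],"spin":0},
  {"translation":[0,0,-0.03],"spin":0},
  {"translation":[0,0,-0.04],"spin":0},
  {"translation":[0,0,-0.04],"spin":0},
  {"translation":[0,0,-0.03],"spin":0},
])

```text
time: 9.35
tool_pos: [0.5715, -0.037, 0.2372]
tcp_rot: [-0.115, 2.614, 0.034]
wrist_force: [1.1, 0.3, -0.9]
width: 0.647
```

Emit:
play_rows([
  {"translation":[0,0,0],"spin":0},
  {"translation":[0,0,0],"spin":0},
  {"translation":[0,0,0],"spin":0},
])

```text
time: 9.65
tool_pos: [0.5713, -0.0366, 0.2323]
tcp_rot: [-0.114, 2.62, 0.037]
wrist_force: [0.2, 0.2, -1.0]
width: 0.649
```

Emit:
play_rows([
  {"translation":[0,0,0],"spin":0},
])

```text
time: 9.75
tool_pos: [0.5712, -0.0365, 0.2315]
tcp_rot: [-0.115, 2.621, 0.037]
wrist_force: [1.2, 0.1, -1.2]
width: 0.65
```

Run:
```python
from h import *
st()
for i in range(3): bot.read_camera("side"); print(bot.read_state()["wrist_force"].round(2))
cv2.imwrite("pics/w3.png",bot.read_camera("wrist"))
print(bot.read_state()["wrist_force"].round(2), bot.read_state()["torque"].round(2))
```

```text
t9.75 pos [ 0.5712 -0.0365  0.2315] z [ 0.493  0.048 -0.868] y [-0.088  0.996  0.005] q [-0.19 -0.24  2.2   0.22  0.69 -1.99] F [ 1.21  0.15 -1.22] w0.650
[ 0.2   1.2  -1.44]
[ 0.73  0.05 -0.89]
[-0.46 -0.57 -0.55]
[ 0.45  0.06 -1.51] [0.   0.26 0.02]
```

View pics/w3.png

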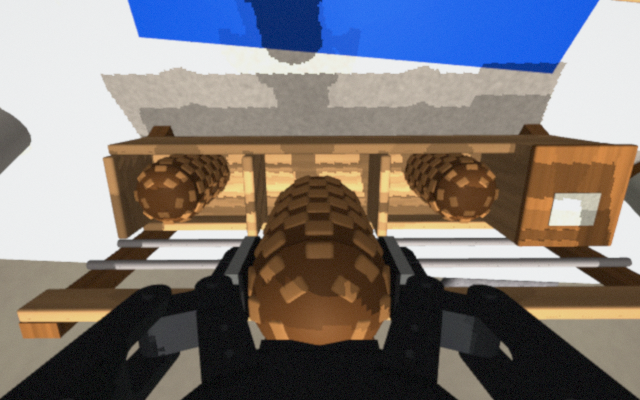

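Cone_2 is held straight in the view, with both other bays visible. Fz is about −1.1 N against roughly +0.4 N empty, i.e. about 1–1.5 N, so it is hollow and goes to the tub.

Run:
```python
from h import *
go([.415,-.275,.22]);go([.415,-.275,.098])
s,R=st();print((R.T@np.array([0,0,-.122])).round(4))
```

```text
t9.95 pos [ 0.5718 -0.0366  0.2326] z [ 0.495  0.048 -0.868] y [-0.088  0.996  0.004] q [-0.19 -0.24  2.2   0.22  0.69 -1.99] F [ 0.45  0.06 -1.51] w0.648
tool delta [ 0.16  -0.224 -0.078] rows 5.711771736185309
t9.95 pos [ 0.5718 -0.0366  0.2326] z [ 0.495  0.048 -0.868] y [-0.088  0.996  0.004] q [-0.19 -0.24  2.2   0.22  0.69 -1.99] F [ 0.45  0.06 -1.51] w0.648
tool delta [ 0.22  -0.224  0.028] rows 6.30935335204003
t9.95 pos [ 0.5718 -0.0366  0.2326] z [ 0.495  0.048 -0.868] y [-0.088  0.996  0.004] q [-0.19 -0.24  2.2   0.22  0.69 -1.99] F [ 0.45  0.06 -1.51] w0.648
[ 0.0606 -0.0005  0.1059]
```

Emit:
play_rows([
  {"translation":[0.023,-0.032,-0.011],"spin":0},
  {"translation":[0.023,-0.032,-0.011],"spin":0},
  {"translation":[0.023,-0.032,-0.011],"spin":0},
  {"translation":[0.023,-0.032,-0.011],"spin":0},
  {"translation":[0.023,-0.032,-0.011],"spin":0},
])

```text
time: 10.45
tool_pos: [0.4639, -0.1984, 0.2272]
tcp_rot: [-0.089, 2.636, 0.021]
wrist_force: [0.2, 0.7, -0.9]
width: 0.65
```

Emit:
play_rows([
  {"translation":[0.023,-0.032,-0.011],"spin":0},
  {"translation":[0.022,-0.032,-0.012],"spin":0},
  {"translation":[0,0,0],"spin":0},
  {"translation":[0,0,0],"spin":0},
])

```text
time: 10.85
tool_pos: [0.4381, -0.2373, 0.2394]
tcp_rot: [-0.041, 2.676, -0.021]
wrist_force: [0.5, -0.0, -1.0]
width: 0.648
```

Run:
```python
from h import *
go([.415,-.275,.098])
```

```text
t10.85 pos [ 0.4381 -0.2373  0.2394] z [ 0.449 -0.008 -0.893] y [-0.026  0.999 -0.022] q [-0.76 -0.34  2.24  0.39  0.92 -2.55] F [ 0.46 -0.01 -1.  ] w0.648
tool delta [ 0.085 -0.034  0.116] rows 2.9620881749102943
```

Emit:
play_rows([
  {"translation":[0,0,0],"spin":1},
  {"translation":[0,0,0],"spin":1},
  {"translation":[0,0,0],"spin":1},
  {"translation":[0,0,0],"spin":1},
  {"translation":[0,0,0],"spin":1},
])

```text
time: 11.35
tool_pos: [0.4382, -0.2357, 0.2384]
tcp_rot: [0.542, 2.627, 0.12]
wrist_force: [0.3, 1.2, -1.1]
width: 0.648
```

Emit:
play_rows([
  {"translation":[0,0,0],"spin":1},
  {"translation":[0,0,0],"spin":0},
])

```text
time: 11.55
tool_pos: [0.4382, -0.2358, 0.2386]
tcp_rot: [0.652, 2.605, 0.146]
wrist_force: [0.3, -0.2, -0.8]
width: 0.651
```

Run:
```python
from h import *
go([.415,-.275,.22]);s,R=st();print((R.T@np.array([0,0,-.122])).round(4))
```

```text
t11.55 pos [ 0.4382 -0.2358  0.2386] z [ 0.448 -0.006 -0.894] y [0.422 0.883 0.206] q [-0.76 -0.34  2.24  0.39  0.92 -2.03] F [ 0.28 -0.21 -0.78] w0.651
tool delta [ 0.007 -0.048  0.006] rows 0.9834606869995131
t11.55 pos [ 0.4382 -0.2358  0.2386] z [ 0.448 -0.006 -0.894] y [0.422 0.883 0.206] q [-0.76 -0.34  2.24  0.39  0.92 -2.03] F [ 0.28 -0.21 -0.78] w0.651
[ 0.0486 -0.0251  0.1091]
```

Emit:
play_rows([
  {"translation":[0.007,-0.048,0.006],"spin":0},
  {"translation":[0.0122,-0.0063,0.0272],"spin":0},
  {"translation":[0.0122,-0.0063,0.0272],"spin":0},
  {"translation":[0.0122,-0.0063,0.0272],"spin":0},
  {"translation":[0.0122,-0.0063,0.0272],"spin":0},
])

```text
time: 12.05
tool_pos: [0.4146, -0.2759, 0.0983]
tcp_rot: [0.65, 2.604, 0.143]
wrist_force: [0.3, -0.5, -0.9]
width: 0.651
```

Emit:
play_rows([
  {"translation":[0,0,0],"spin":0},
  {"translation":[0,0,0],"spin":0},
])

```text
time: 12.25
tool_pos: [0.4145, -0.2756, 0.0991]
tcp_rot: [0.652, 2.605, 0.146]
wrist_force: [0.3, 0.5, -0.1]
width: 0.652
```

Run:
```python
from h import *
st()
```

```text
t12.25 pos [ 0.4145 -0.2756  0.0991] z [ 0.448 -0.006 -0.894] y [0.423 0.883 0.206] q [-0.88 -0.14  2.37  0.57  0.68 -2.37] F [ 0.25  0.45 -0.14] w0.652
```

Emit:
play_rows([
  {"translation":[0,0,0],"spin":0},
  {"translation":[0,0,0],"spin":0},
  {"translation":[0,0,-0.03],"spin":0},
  {"translation":[0,0,-0.05],"spin":0},
  {"translation":[0,0,-0.05],"spin":0},
], jaw=0.8)

```text
time: 12.75
tool_pos: [0.3556, -0.2751, 0.2181]
tcp_rot: [0.652, 2.604, 0.143]
wrist_force: [1.0, -1.8, 0.6]
width: 0.902
```

Run:
```python
from h import *
v=np.load("tip.npy");y=v[3];a=np.array([-.5*np.cos(y),-.5*np.sin(y),.866]);u=np.array([-np.sin(y),np.cos(y),0])
cv2.imwrite("pics/s4.png",bot.read_camera("side"))
go(v[:3]-.128*u+.1*a)
```

```text
t12.80 pos [ 0.3566 -0.2789  0.2277] z [ 0.456 -0.02  -0.89 ] y [0.422 0.885 0.197] q [-1.02 -0.4   2.3   0.46  1.01 -2.3 ] F [ 1.56 -0.68  5.25] w0.901
tool delta [-0.131  0.201  0.114] rows 5.313648281979779
```

Emit:
play_rows([
  {"translation":[-0.022,0.0335,0.019],"spin":0},
  {"translation":[-0.022,0.0335,0.019],"spin":0},
  {"translation":[-0.022,0.0335,0.019],"spin":0},
  {"translation":[-0.022,0.0335,0.019],"spin":0},
  {"translation":[-0.022,0.0335,0.019],"spin":0},
], jaw=0.7)

```text
time: 13.3
tool_pos: [0.5589, -0.1794, 0.2119]
tcp_rot: [0.651, 2.6, 0.142]
wrist_force: [0.3, -0.1, -0.2]
width: 0.855
```

Emit:
play_rows([
  {"translation":[-0.021,0.0335,0.019],"spin":0},
  {"translation":[0,0,0],"spin":-1},
  {"translation":[0,0,0],"spin":-1},
  {"translation":[0,0,0],"spin":-1},
  {"translation":[0,0,0],"spin":-1},
])

```text
time: 13.8
tool_pos: [0.5967, -0.1605, 0.2096]
tcp_rot: [0.185, 2.667, 0.032]
wrist_force: [0.0, -1.1, 0.2]
width: 0.85
```

```bash
cat >> h.py <<'E'
v=np.load("tip.npy");yw=v[3];a=np.array([-.5*np.cos(yw),-.5*np.sin(yw),.866]);u=np.array([-np.sin(yw),np.cos(yw),0])
def tip(i): return v[:3]+(i-2)*.128*u
def spin():
    s,R=st(); b=R.T@u; print("spin units needed",np.degrees(np.arctan2(-b[0],b[1]))/5)
E
python3 - <<'E'
from h import *
spin();go(tip(1)+.08*a)
E
```

```text
t13.80 pos [ 0.5967 -0.1605  0.2096] z [ 0.451 -0.009 -0.892] y [0.125 0.991 0.054] q [-0.4  -0.09  2.1   0.26  0.71 -1.99] F [ 0.03 -1.12  0.15] w0.850
spin units needed -2.4988513294647157
t13.80 pos [ 0.5967 -0.1605  0.2096] z [ 0.451 -0.009 -0.892] y [0.125 0.991 0.054] q [-0.4  -0.09  2.1   0.26  0.71 -1.99] F [ 0.03 -1.12  0.15] w0.850
tool delta [-0.006 -0.002  0.01 ] rows 0.23851884249457891
```

Emit:
play_rows([
  {"translation":[-0.006,-0.001,0.01],"spin":-1},
  {"translation":[0,0,0],"spin":-1},
  {"translation":[0,0,0],"spin":-0.5},
  {"translation":[0,0,0],"spin":0},
])

```text
time: 14.2
tool_pos: [0.6061, -0.1628, 0.2031]
tcp_rot: [-0.101, 2.672, -0.037]
wrist_force: [0.7, -0.8, 0.0]
width: 0.847
```

Run:
```python
from h import *
spin();go(tip(1)-.037*a)
```

```text
t14.20 pos [ 0.6061 -0.1628  0.2031] z [ 0.451 -0.009 -0.892] y [-0.065  0.997 -0.043] q [-0.39 -0.06  2.09  0.26  0.69 -2.21] F [ 0.69 -0.82  0.05] w0.847
spin units needed -0.04677839915142704
t14.20 pos [ 0.6061 -0.1628  0.2031] z [ 0.451 -0.009 -0.892] y [-0.065  0.997 -0.043] q [-0.39 -0.06  2.09  0.26  0.69 -2.21] F [ 0.69 -0.82  0.05] w0.847
tool delta [-0.007  0.005  0.117] rows 2.3442237814990086
```

Emit:
play_rows([
  {"translation":[-0.0016,0.0012,0.03],"spin":0},
  {"translation":[-0.0016,0.0012,0.03],"spin":0},
  {"translation":[-0.0016,0.0012,0.03],"spin":0},
  {"translation":[-0.0016,0.0012,0.02],"spin":0},
  {"translation":[-0.0006,0.0002,0.007],"spin":0},
])

```text
time: 14.7
tool_pos: [0.6636, -0.1574, 0.0979]
tcp_rot: [-0.1, 2.677, -0.034]
wrist_force: [-0.1, 0.8, 0.1]
width: 0.854
```

Emit:
play_rows([
  {"translation":[0,0,0],"spin":0},
  {"translation":[0,0,0],"spin":0},
])

```text
time: 14.9
tool_pos: [0.6643, -0.1582, 0.101]
tcp_rot: [-0.1, 2.673, -0.036]
wrist_force: [-0.5, -0.1, 0.4]
width: 0.846
```

Run:
```python
from h import *
go(tip(1)-.037*a)
```

```text
t14.90 pos [ 0.6643 -0.1582  0.101 ] z [ 0.45  -0.009 -0.893] y [-0.065  0.997 -0.042] q [-0.34  0.16  2.06  0.31  0.49 -2.23] F [-0.53 -0.15  0.41] w0.846
tool delta [-0.  0. -0.] rows 0.010830466414598694
```

Emit:
play_rows([
  {"translation":[0,0,0],"spin":0},
  {"translation":[0,0,0],"spin":0},
  {"translation":[0,0,0],"spin":0},
  {"translation":[0,0,0],"spin":0},
  {"translation":[0,0,0],"spin":0},
], jaw=-1, force=50)

```text
time: 15.4
tool_pos: [0.6643, -0.1582, 0.102]
tcp_rot: [-0.101, 2.672, -0.036]
wrist_force: [-3.9, 1.2, 6.2]
width: 0.654
```

Emit:
play_rows([
  {"translation":[0,0,-0.02],"spin":0},
  {"translation":[0,0,-0.03],"spin":0},
  {"translation":[0,0,-0.04],"spin":0},
  {"translation":[0,0,-0.04],"spin":0},
  {"translation":[0,0,-0.03],"spin":0},
])

```text
time: 15.9
tool_pos: [0.5906, -0.1567, 0.2448]
tcp_rot: [-0.101, 2.674, -0.036]
wrist_force: [0.9, -0.7, -2.9]
width: 0.651
```

Emit:
play_rows([
  {"translation":[0,0,0],"spin":0},
  {"translation":[0,0,0],"spin":0},
  {"translation":[0,0,0],"spin":0},
  {"translation":[0,0,0],"spin":0},
])

```text
time: 16.3
tool_pos: [0.5908, -0.1561, 0.2394]
tcp_rot: [-0.101, 2.679, -0.033]
wrist_force: [-0.2, 0.2, -3.3]
width: 0.654
```

Run:
```python
from h import *
st();f=[]
for i in range(4): cv2.imwrite("pics/t5.png",bot.read_camera("top")); f.append(bot.read_state()["wrist_force"])
print(np.mean(f,0).round(2)); st()
```

```text
t16.30 pos [ 0.5908 -0.1561  0.2394] z [ 0.445 -0.006 -0.896] y [-0.066  0.997 -0.04 ] q [-0.39 -0.13  2.07  0.24  0.78 -2.17] F [-0.25  0.21 -3.31] w0.654
[-0.13  0.31 -3.62]
t16.50 pos [ 0.5916 -0.1564  0.2409] z [ 0.447 -0.007 -0.895] y [-0.066  0.997 -0.041] q [-0.39 -0.13  2.07  0.24  0.78 -2.17] F [-0.61  0.26 -3.65] w0.652
```

Cone_1 weighs about 3.6 N, so it is sound and goes to the tray. First I'll bring the tool back to vertical, mirroring the earlier trick at the inner reach limit.

Run:
```python
from h import *
go([.47,.05,.30])
```

```text
t16.50 pos [ 0.5916 -0.1564  0.2409] z [ 0.447 -0.007 -0.895] y [-0.066  0.997 -0.041] q [-0.39 -0.13  2.07  0.24  0.78 -2.17] F [-0.61  0.26 -3.65] w0.652
tool delta [ 0.066  0.211 -0.109] rows 4.934962733472183
```

View pics/t5.png

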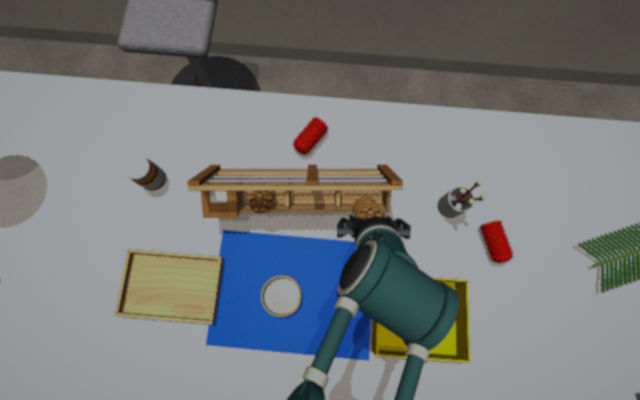

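The arm hides the tub in this view. Sieve, jar and pot are unmoved and cone_3 is still in its bay. Moving on.

Emit:
play_rows([
  {"translation":[0.0132,0.0422,-0.0218],"spin":0},
  {"translation":[0.0132,0.0422,-0.0218],"spin":0},
  {"translation":[0.0132,0.0422,-0.0218],"spin":0},
  {"translation":[0.0132,0.0422,-0.0218],"spin":0},
  {"translation":[0.0132,0.0422,-0.0218],"spin":0},
])

```text
time: 17.0
tool_pos: [0.4691, 0.0505, 0.3017]
tcp_rot: [-0.098, 2.675, -0.035]
wrist_force: [0.9, 2.1, -2.8]
width: 0.646
```

Emit:
play_rows([
  {"translation":[0.03,0,-0.02],"spin":0},
  {"translation":[0.03,0,-0.01],"spin":0},
  {"translation":[0.03,0,-0.01],"spin":0},
])

```text
time: 17.3
tool_pos: [0.371, 0.0439, 0.2972]
tcp_rot: [-0.104, 2.674, -0.034]
wrist_force: [-0.6, 0.0, -3.5]
width: 0.648
```

Run:
```python
from h import *
st()
```

```text
t17.30 pos [0.371  0.0439 0.2972] z [ 0.449 -0.006 -0.893] y [-0.068  0.997 -0.041] q [ 0.1  -0.75  2.35 -0.06  1.08 -1.54] F [-0.57  0.02 -3.51] w0.648
```

Emit:
play_rows([
  {"translation":[0.03,0,-0.015],"spin":0},
  {"translation":[0.03,0,-0.015],"spin":0},
  {"translation":[0.03,0,-0.015],"spin":0},
])

```text
time: 17.6
tool_pos: [0.2907, 0.0429, 0.2968]
tcp_rot: [-0.097, 2.699, -0.044]
wrist_force: [0.7, -0.0, -3.8]
width: 0.647
```

Run:
```python
from h import *
st()
```

```text
t17.60 pos [0.2907 0.0429 0.2968] z [ 0.427 -0.016 -0.904] y [-0.061  0.997 -0.047] q [ 0.16 -0.94  2.41 -0.09  1.25 -1.47] F [ 0.7  -0.05 -3.8 ] w0.647
```

Emit:
play_rows([
  {"translation":[0.03,0,-0.015],"spin":0},
  {"translation":[0.03,0,-0.015],"spin":0},
  {"translation":[0.03,0,-0.015],"spin":0},
])

```text
time: 17.9
tool_pos: [0.2519, 0.0713, 0.3117]
tcp_rot: [-0.088, 2.749, -0.084]
wrist_force: [0.6, 0.3, -3.5]
width: 0.65
```

Run:
```python
from h import *
st()
```

```text
t17.90 pos [0.2519 0.0713 0.3117] z [ 0.382 -0.047 -0.923] y [-0.05   0.996 -0.071] q [ 0.46 -0.94  2.37 -0.22  1.39 -1.17] F [ 0.64  0.29 -3.46] w0.650
```

Run:
```python
from h import *
go([.41,.01,.20])
```

```text
t17.90 pos [0.2519 0.0713 0.3117] z [ 0.382 -0.047 -0.923] y [-0.05   0.996 -0.071] q [ 0.46 -0.94  2.37 -0.22  1.39 -1.17] F [ 0.64  0.29 -3.46] w0.650
tool delta [-0.099 -0.061  0.166] rows 4.061163468724442
```

Emit:
play_rows([
  {"translation":[-0.022,-0.0136,0.037],"spin":0},
  {"translation":[-0.022,-0.0136,0.037],"spin":0},
  {"translation":[-0.022,-0.0136,0.037],"spin":0},
  {"translation":[-0.022,-0.0136,0.037],"spin":0},
  {"translation":[0.0,-0.005,0.018],"spin":0},
])

```text
time: 18.4
tool_pos: [0.4017, 0.0102, 0.1942]
tcp_rot: [-0.09, 2.75, -0.084]
wrist_force: [0.1, 0.7, -3.3]
width: 0.65
```

Emit:
play_rows([
  {"translation":[0.03,0,0],"spin":0},
  {"translation":[0.03,0,0],"spin":0},
])

```text
time: 18.6
tool_pos: [0.3439, 0.0063, 0.1716]
tcp_rot: [-0.09, 2.753, -0.084]
wrist_force: [-0.7, 0.1, -2.7]
width: 0.645
```

Run:
```python
from h import *
st()
```

```text
t18.60 pos [0.3439 0.0063 0.1716] z [ 0.378 -0.046 -0.925] y [-0.052  0.996 -0.071] q [-0.01 -0.71  2.54 -0.05  0.92 -1.63] F [-0.74  0.13 -2.67] w0.645
```

Emit:
play_rows([
  {"translation":[0.03,0,0],"spin":0},
  {"translation":[0.03,0,0],"spin":0},
  {"translation":[0.03,0,0],"spin":0},
])

```text
time: 18.9
tool_pos: [0.2903, 0.0032, 0.1822]
tcp_rot: [-0.09, 2.788, -0.085]
wrist_force: [0.6, -0.1, -3.7]
width: 0.647
```

Run:
```python
from h import *
st()
```

```text
t18.90 pos [0.2903 0.0032 0.1822] z [ 0.346 -0.048 -0.937] y [-0.052  0.996 -0.07 ] q [-0.03 -0.87  2.57 -0.04  1.09 -1.65] F [ 0.59 -0.09 -3.74] w0.647
```

Emit:
play_rows([
  {"translation":[0.04,0,0],"spin":0},
  {"translation":[0.04,0,0],"spin":0},
  {"translation":[0.04,0,0],"spin":0},
])

```text
time: 19.2
tool_pos: [0.2465, 0.0043, 0.1859]
tcp_rot: [-0.087, 2.861, -0.095]
wrist_force: [-0.2, 0.7, -3.1]
width: 0.649
```

Run:
```python
from h import *
st()
```

```text
t19.20 pos [0.2465 0.0043 0.1859] z [ 0.276 -0.057 -0.96 ] y [-0.05   0.996 -0.073] q [-0.01 -0.94  2.57 -0.06  1.24 -1.63] F [-0.2   0.73 -3.06] w0.649
```

Emit:
play_rows([
  {"translation":[0.03,0,0.03],"spin":0},
  {"translation":[0.04,0,0.015],"spin":0},
  {"translation":[0.04,0,0],"spin":0},
])

```text
time: 19.5
tool_pos: [0.2196, 0.0057, 0.1793]
tcp_rot: [-0.084, 2.939, -0.106]
wrist_force: [-0.4, 0.9, -3.6]
width: 0.65
```

Run:
```python
from h import *
st()
```

```text
t19.50 pos [0.2196 0.0057 0.1793] z [ 0.2   -0.065 -0.978] y [-0.05   0.996 -0.077] q [ 0.02 -0.94  2.57 -0.07  1.32 -1.59] F [-0.35  0.95 -3.58] w0.650
```

Emit:
play_rows([
  {"translation":[0.04,0,0.01],"spin":0},
  {"translation":[0.04,0,0],"spin":0},
])

```text
time: 19.7
tool_pos: [0.1984, 0.0137, 0.1764]
tcp_rot: [-0.081, 2.993, -0.123]
wrist_force: [0.6, 0.3, -2.9]
width: 0.65
```

Run:
```python
from h import *
st()
```

```text
t19.70 pos [0.1984 0.0137 0.1764] z [ 0.147 -0.077 -0.986] y [-0.048  0.995 -0.085] q [ 0.11 -0.94  2.57 -0.09  1.38 -1.51] F [ 0.64  0.29 -2.93] w0.650
```

Run:
```python
from h import *
go([.35,-.11,.13])
s,R=st();print((R.T@np.array([-.035,.012,-.01])).round(4))
```

```text
t19.70 pos [0.1984 0.0137 0.1764] z [ 0.147 -0.077 -0.986] y [-0.048  0.995 -0.085] q [ 0.11 -0.94  2.57 -0.09  1.38 -1.51] F [ 0.64  0.29 -2.93] w0.650
tool delta [-0.136 -0.126  0.078] rows 4.022061606779926
t19.70 pos [0.1984 0.0137 0.1764] z [ 0.147 -0.077 -0.986] y [-0.048  0.995 -0.085] q [ 0.11 -0.94  2.57 -0.09  1.38 -1.51] F [ 0.64  0.29 -2.93] w0.650
[0.0353 0.0145 0.0038]
```

Emit:
play_rows([
  {"translation":[-0.028,-0.026,0.016],"spin":0},
  {"translation":[-0.028,-0.026,0.016],"spin":0},
  {"translation":[-0.028,-0.026,0.016],"spin":0},
  {"translation":[-0.027,-0.025,0.015],"spin":0},
  {"translation":[-0.025,-0.023,0.015],"spin":0},
])

```text
time: 20.2
tool_pos: [0.3523, -0.1106, 0.1294]
tcp_rot: [-0.082, 2.991, -0.122]
wrist_force: [-0.3, -0.2, -1.9]
width: 0.647
```

Run:
```python
from h import *
st()
```

```text
t20.20 pos [ 0.3523 -0.1106  0.1294] z [ 0.148 -0.077 -0.986] y [-0.049  0.995 -0.085] q [-0.35 -0.39  2.42 -0.03  0.94 -1.96] F [-0.27 -0.22 -1.86] w0.647
```

Emit:
play_rows([
  {"translation":[0.03,0.012,0.002],"spin":0},
  {"translation":[0.03,0.012,0.002],"spin":0},
  {"translation":[0.03,0.012,0.002],"spin":0},
])

```text
time: 20.5
tool_pos: [0.2668, -0.0807, 0.114]
tcp_rot: [-0.083, 3.009, -0.113]
wrist_force: [-16.4, 7.5, -10.7]
width: 0.651
```

Run:
```python
from h import *
st()
```

```text
t20.50 pos [ 0.2668 -0.0807  0.114 ] z [ 0.131 -0.071 -0.989] y [-0.05   0.996 -0.078] q [-0.36 -0.62  2.57 -0.02  1.05 -1.97] F [-16.42   7.52 -10.73] w0.651
```

Emit:
play_rows([
  {"translation":[0.03,0.012,0],"spin":0},
  {"translation":[0.03,0.012,0],"spin":0},
])

```text
time: 20.7
tool_pos: [0.2367, -0.0676, 0.1384]
tcp_rot: [-0.083, 3.031, -0.105]
wrist_force: [0.6, -0.2, -3.1]
width: 0.652
```

Run:
```python
from h import *
st()
```

```text
t20.70 pos [ 0.2367 -0.0676  0.1384] z [ 0.109 -0.066 -0.992] y [-0.051  0.996 -0.072] q [-0.34 -0.74  2.57 -0.03  1.18 -1.96] F [ 0.58 -0.23 -3.1 ] w0.652
```

Emit:
play_rows([
  {"translation":[0.03,0.012,0],"spin":0},
  {"translation":[0.03,0.012,0],"spin":0},
])

```text
time: 20.9
tool_pos: [0.198, -0.0514, 0.1627]
tcp_rot: [-0.083, 3.054, -0.097]
wrist_force: [0.5, -0.8, -3.4]
width: 0.649
```

Run:
```python
from h import *
st()
```

```text
t20.90 pos [ 0.198  -0.0514  0.1627] z [ 0.086 -0.061 -0.994] y [-0.052  0.997 -0.065] q [-0.32 -0.87  2.57 -0.03  1.34 -1.94] F [ 0.55 -0.78 -3.39] w0.649
```

Run:
```python
from h import *
s,R=st();print((R.T@np.array([.15,.05,.02])).round(4),(R.T@np.array([.052,.365,0])).round(4),(R.T@np.array([0,0,-.09])).round(4))
```

```text
t20.90 pos [ 0.198  -0.0514  0.1627] z [ 0.086 -0.061 -0.994] y [-0.052  0.997 -0.065] q [-0.32 -0.87  2.57 -0.03  1.34 -1.94] F [ 0.55 -0.78 -3.39] w0.649
[-0.1537  0.0408 -0.01  ] [-0.0725  0.3611 -0.0177] [0.0075 0.0059 0.0895]
```

Emit:
play_rows([
  {"translation":[-0.038,0.01,-0.0025],"spin":0},
  {"translation":[-0.038,0.01,-0.0025],"spin":0},
  {"translation":[-0.038,0.01,-0.0025],"spin":0},
  {"translation":[-0.039,0.011,-0.0025],"spin":0},
  {"translation":[-0.009,0.045,-0.002],"spin":0},
])

```text
time: 21.4
tool_pos: [0.3595, 0.0436, 0.1841]
tcp_rot: [-0.077, 3.048, -0.099]
wrist_force: [1.0, -0.5, -3.4]
width: 0.65
```

Emit:
play_rows([
  {"translation":[-0.009,0.045,-0.002],"spin":0},
  {"translation":[-0.009,0.045,-0.002],"spin":0},
  {"translation":[-0.009,0.045,-0.002],"spin":0},
  {"translation":[-0.009,0.045,-0.002],"spin":0},
  {"translation":[-0.009,0.045,-0.002],"spin":0},
])

```text
time: 21.9
tool_pos: [0.3866, 0.2739, 0.1808]
tcp_rot: [-0.085, 3.053, -0.098]
wrist_force: [0.5, -0.6, -2.5]
width: 0.648
```

Emit:
play_rows([
  {"translation":[-0.009,0.045,-0.002],"spin":0},
  {"translation":[-0.009,0.045,-0.002],"spin":0},
  {"translation":[0,0,0],"spin":0},
  {"translation":[0,0,0],"spin":0},
])

```text
time: 22.3
tool_pos: [0.3992, 0.3633, 0.1797]
tcp_rot: [-0.087, 3.054, -0.1]
wrist_force: [-0.9, -0.4, -4.1]
width: 0.647
```

Run:
```python
from h import *
c=bot.get_calibration("side");im=bot.read_camera("side")
cv2.imwrite("pics/s6.png",cv2.resize(im[60:320,130:400],None,fx=2.2,fy=2.2,interpolation=2))
go([.40,.365,.10])
```

```text
t22.35 pos [0.3991 0.3622 0.1798] z [ 0.086 -0.063 -0.994] y [-0.053  0.996 -0.068] q [ 0.76  0.04  1.97 -0.12  1.12 -0.82] F [-0.58 -0.24 -3.39] w0.652
tool delta [0.005 0.008 0.079] rows 1.5963589607150386
```

View pics/s6.png

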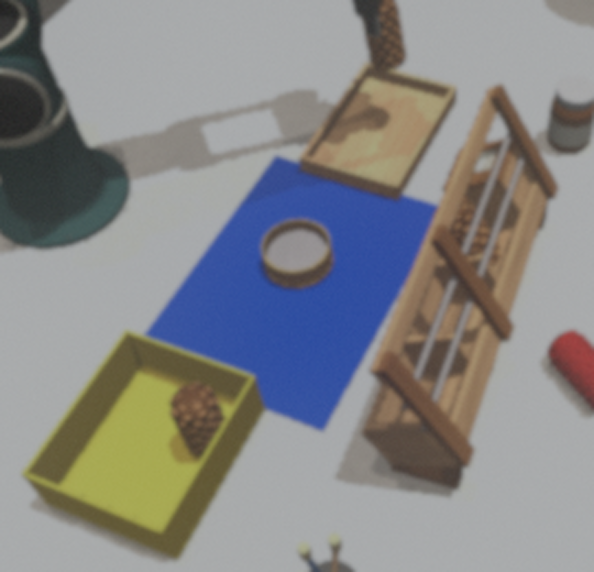

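Cone_2 is in the tub, at crop (197,418). Cone_1 hangs over the tray at crop (385,40). Now lowering.

Emit:
play_rows([
  {"translation":[0.0025,0.004,0.035],"spin":0},
  {"translation":[0.0025,0.004,0.035],"spin":0},
  {"translation":[0,0,0.006],"spin":0},
  {"translation":[0,0,0],"spin":0},
])

```text
time: 22.75
tool_pos: [0.3998, 0.3631, 0.1029]
tcp_rot: [-0.082, 3.056, -0.102]
wrist_force: [1.0, -0.4, -3.4]
width: 0.651
```

Emit:
play_rows([
  {"translation":[0,0,0.004],"spin":0},
  {"translation":[0,0,0.004],"spin":0},
  {"translation":[0,0,0],"spin":0},
])

```text
time: 23.05
tool_pos: [0.4022, 0.3652, 0.0974]
tcp_rot: [-0.083, 3.052, -0.095]
wrist_force: [-0.3, 0.0, -3.4]
width: 0.652
```

Emit:
play_rows([
  {"translation":[0,0,0.003],"spin":0},
  {"translation":[0,0,0.0],"spin":0},
])

```text
time: 23.25
tool_pos: [0.4019, 0.3648, 0.0935]
tcp_rot: [-0.083, 3.053, -0.097]
wrist_force: [0.0, -0.1, -3.5]
width: 0.651
```

Emit:
play_rows([
  {"translation":[0,0,0.004],"spin":0},
  {"translation":[0,0,0.0],"spin":0},
])

```text
time: 23.45
tool_pos: [0.4019, 0.3642, 0.0888]
tcp_rot: [-0.083, 3.054, -0.098]
wrist_force: [-0.4, 0.1, -2.8]
width: 0.648
```

Emit:
play_rows([
  {"translation":[0,0,0.003],"spin":0},
  {"translation":[0,0,0.0],"spin":0},
])

```text
time: 23.65
tool_pos: [0.4022, 0.3641, 0.0859]
tcp_rot: [-0.083, 3.054, -0.098]
wrist_force: [-0.4, -0.2, -3.5]
width: 0.646
```

Emit:
play_rows([
  {"translation":[0,0,0.003],"spin":0},
  {"translation":[0,0,0.0],"spin":0},
])

```text
time: 23.85
tool_pos: [0.4025, 0.3639, 0.083]
tcp_rot: [-0.083, 3.054, -0.098]
wrist_force: [-0.9, -0.4, -3.3]
width: 0.648
```

Emit:
play_rows([
  {"translation":[0,0,0.003],"spin":0},
  {"translation":[0,0,0.0],"spin":0},
])

```text
time: 24.05
tool_pos: [0.4028, 0.3637, 0.08]
tcp_rot: [-0.083, 3.054, -0.098]
wrist_force: [-0.1, -0.3, -3.6]
width: 0.647
```

Emit:
play_rows([
  {"translation":[0,0,0.002],"spin":0},
  {"translation":[0,0,0.0],"spin":0},
])

```text
time: 24.25
tool_pos: [0.403, 0.3637, 0.0782]
tcp_rot: [-0.083, 3.053, -0.097]
wrist_force: [0.4, -0.3, -3.9]
width: 0.654
```

Run:
```python
from h import *
st()
```

```text
t24.25 pos [0.403  0.3637 0.0782] z [ 0.087 -0.061 -0.994] y [-0.052  0.996 -0.066] q [ 0.76  0.15  2.05 -0.13  0.93 -0.79] F [ 0.43 -0.35 -3.93] w0.654
```

Emit:
play_rows([
  {"translation":[0,0,0.003],"spin":0},
  {"translation":[0,0,0.0],"spin":0},
])

```text
time: 24.45
tool_pos: [0.4032, 0.3634, 0.075]
tcp_rot: [-0.083, 3.054, -0.098]
wrist_force: [0.3, -0.0, -2.8]
width: 0.647
```

Emit:
play_rows([
  {"translation":[0,0,0.002],"spin":0},
  {"translation":[0,0,0.0],"spin":0},
])

```text
time: 24.65
tool_pos: [0.4034, 0.3634, 0.0732]
tcp_rot: [-0.083, 3.053, -0.098]
wrist_force: [0.3, 1.0, -3.0]
width: 0.654
```

Run:
```python
from h import *
st()
```

```text
t24.65 pos [0.4034 0.3634 0.0732] z [ 0.087 -0.061 -0.994] y [-0.052  0.996 -0.066] q [ 0.75  0.16  2.05 -0.13  0.92 -0.79] F [ 0.32  0.99 -2.98] w0.654
```

Emit:
play_rows([
  {"translation":[0,0,0.002],"spin":0},
  {"translation":[0,0,0.0],"spin":0},
])

```text
time: 24.85
tool_pos: [0.4039, 0.3636, 0.0722]
tcp_rot: [-0.083, 3.053, -0.097]
wrist_force: [-1.4, -0.5, 2.8]
width: 0.648
```

Emit:
play_rows([
  {"translation":[0,0,0.002],"spin":0},
  {"translation":[0,0,0.0],"spin":0},
])

```text
time: 25.05
tool_pos: [0.4045, 0.3637, 0.0719]
tcp_rot: [-0.083, 3.052, -0.097]
wrist_force: [-4.9, -3.7, 13.4]
width: 0.649
```

Run:
```python
from h import *
s,R=st();c=bot.get_calibration("side");im=bot.read_camera("side")
# where would base (tool-aligned, .07 ahead) and tray floor there project
print(proj(c,s["tool_pos"]+R[:,2]*.07),proj(c,s["tool_pos"]))
cv2.imwrite("pics/s7.png",cv2.resize(im[60:160,260:400],None,fx=5,fy=5,interpolation=2))
```

```text
t25.05 pos [0.4045 0.3637 0.0719] z [ 0.088 -0.061 -0.994] y [-0.051  0.997 -0.065] q [ 0.75  0.16  2.05 -0.13  0.91 -0.79] F [-4.87 -3.75 13.39] w0.649
[307.97601998 113.4008719 ] [306.13788922  97.38607119]
```

View pics/s7.png

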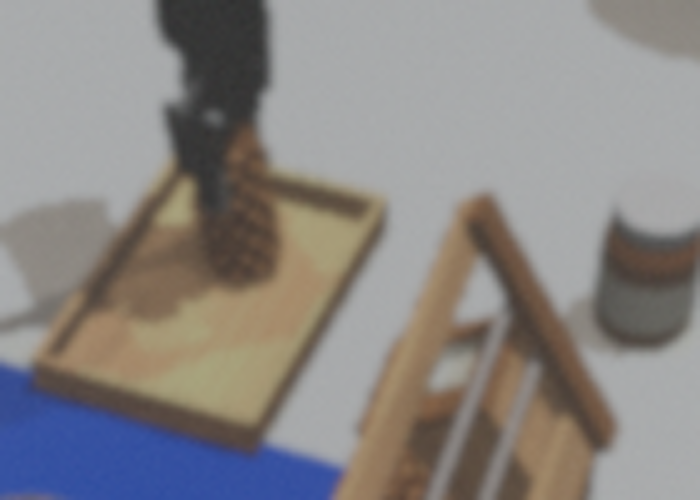

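The cone's base is on the tray floor at crop (240,270), pressing with 13 N. Releasing.

Emit:
play_rows([
  {"translation":[0,0,-0.001],"spin":0},
  {"translation":[0,0,0],"spin":0},
])

```text
time: 25.3
tool_pos: [0.4043, 0.3636, 0.0719]
tcp_rot: [-0.083, 3.052, -0.096]
wrist_force: [-2.7, -3.3, 8.4]
width: 0.649
```

Emit:
play_rows([
  {"translation":[0,0,0],"spin":0},
  {"translation":[0,0,0],"spin":0},
  {"translation":[0,0,0],"spin":0},
  {"translation":[0,0,0],"spin":0},
  {"translation":[0,0,0],"spin":0},
], jaw=0.9)

```text
time: 25.8
tool_pos: [0.4038, 0.3634, 0.0703]
tcp_rot: [-0.083, 3.053, -0.097]
wrist_force: [0.2, -0.6, -0.1]
width: 0.95
```

Run:
```python
from h import *
s,R=st();print((R.T@np.array([0,0,.05])).round(4))
```

```text
t25.80 pos [0.4038 0.3634 0.0703] z [ 0.087 -0.061 -0.994] y [-0.052  0.997 -0.066] q [ 0.75  0.16  2.05 -0.13  0.91 -0.79] F [ 0.23 -0.56 -0.1 ] w0.950
[-0.0042 -0.0033 -0.0497]
```

Emit:
play_rows([
  {"translation":[-0.0035,-0.003,-0.042],"spin":0},
  {"translation":[-0.0042,-0.0033,-0.049],"spin":0},
  {"translation":[-0.0042,-0.0033,-0.049],"spin":0},
  {"translation":[-0.0042,-0.0033,-0.049],"spin":0},
  {"translation":[-0.0042,-0.0033,-0.049],"spin":0},
])

```text
time: 26.3
tool_pos: [0.4038, 0.3626, 0.3118]
tcp_rot: [-0.083, 3.053, -0.097]
wrist_force: [0.4, -0.2, -1.2]
width: 0.948
```

Run:
```python
from h import *
im=bot.read_camera("side");cv2.imwrite("pics/s8.png",im)
t=bot.read_camera("top");cv2.imwrite("pics/t8.png",t)
# cone mask in side tray region: principal axis vs projected vertical
c=bot.get_calibration("side");h=cv2.cvtColor(im,cv2.COLOR_BGR2HSV)[60:160,260:345]
for p in((.41,.36,.008),(.41,.36,.118)): print(proj(c,p))
b=im[60:160,260:345].astype(int);m=((h[...,2]<110)&(b[...,2]-b[...,0]>25)).astype(np.uint8)
n,l,s,ce=cv2.connectedComponentsWithStats(m);print([(s[i].tolist(),ce[i].round(1)+[260,60]) for i in range(1,n) if s[i][4]>60])
go([.48,.15,.80])
```

```text
[307.81223552 112.07226443]
[306.58572142  87.90832918]
[([36, 27, 37, 31, 249], array([311.4, 100.4]))]
t26.40 pos [0.4074 0.3658 0.3196] z [ 0.099 -0.05  -0.994] y [-0.051  0.997 -0.056] q [ 0.75 -0.05  1.79 -0.11  1.36 -0.85] F [1.11 0.11 0.84] w0.949
tool delta [-0.106 -0.246 -0.459] rows 10.631679858877373
```

Emit:
play_rows([
  {"translation":[-0.0096,-0.0224,-0.0417],"spin":0},
  {"translation":[-0.0096,-0.0224,-0.0417],"spin":0},
  {"translation":[-0.0096,-0.0224,-0.0417],"spin":0},
  {"translation":[-0.0096,-0.0224,-0.0417],"spin":0},
  {"translation":[-0.0096,-0.0224,-0.0417],"spin":0},
])

```text
time: 26.9
tool_pos: [0.4394, 0.2659, 0.5297]
tcp_rot: [-0.084, 3.053, -0.097]
wrist_force: [0.8, -0.2, 0.9]
width: 0.948
```

Emit:
play_rows([
  {"translation":[-0.0096,-0.0224,-0.0417],"spin":0},
  {"translation":[-0.0096,-0.0224,-0.0417],"spin":0},
  {"translation":[-0.0096,-0.0224,-0.0417],"spin":0},
  {"translation":[-0.0096,-0.0224,-0.0417],"spin":0},
  {"translation":[-0.0096,-0.0224,-0.0417],"spin":0},
])

```text
time: 27.4
tool_pos: [0.4747, 0.1697, 0.7486]
tcp_rot: [-0.083, 3.053, -0.097]
wrist_force: [1.0, 1.0, 0.1]
width: 0.949
```

Emit:
play_rows([
  {"translation":[-0.01,0,-0.03],"spin":0},
  {"translation":[-0.01,0,-0.03],"spin":0},
  {"translation":[-0.02,0,-0.03],"spin":0},
  {"translation":[-0.03,0,-0.04],"spin":0},
  {"translation":[-0.03,0,-0.04],"spin":0},
])

```text
time: 27.9
tool_pos: [0.5228, 0.172, 0.8383]
tcp_rot: [-0.086, 3.018, -0.087]
wrist_force: [1.6, 0.7, -1.0]
width: 0.949
```

Run:
```python
from h import *
st()
```

```text
t27.90 pos [0.5228 0.172  0.8383] z [ 0.122 -0.054 -0.991] y [-0.053  0.997 -0.061] q [ 0.33  0.34  0.32 -0.13  2.38 -1.4 ] F [ 1.63  0.71 -1.01] w0.949
```

Emit:
play_rows([
  {"translation":[-0.03,0.006,-0.038],"spin":0},
  {"translation":[-0.03,0.006,-0.038],"spin":0},
  {"translation":[-0.03,0.006,-0.038],"spin":0},
  {"translation":[-0.03,0.006,-0.038],"spin":0},
  {"translation":[-0.03,0.006,-0.038],"spin":0},
])

```text
time: 28.4
tool_pos: [0.5363, 0.1792, 0.8639]
tcp_rot: [-0.089, 2.885, -0.04]
wrist_force: [-0.5, 0.2, -0.9]
width: 0.949
```

Emit:
play_rows([
  {"translation":[-0.03,0.006,-0.038],"spin":0},
  {"translation":[-0.03,0.006,-0.038],"spin":0},
  {"translation":[-0.03,0.006,-0.038],"spin":0},
  {"translation":[-0.03,0.006,-0.038],"spin":0},
  {"translation":[-0.03,0.006,-0.038],"spin":0},
])

```text
time: 28.9
tool_pos: [0.5383, 0.1844, 0.8969]
tcp_rot: [-0.093, 2.756, 0.001]
wrist_force: [0.2, 0.3, -0.4]
width: 0.949
```

Run:
```python
from h import *
st()
```

```text
t28.90 pos [0.5383 0.1844 0.8969] z [ 0.375  0.013 -0.927] y [-0.065  0.998 -0.012] q [ 0.36  0.27  0.31 -0.15  2.19 -1.39] F [ 0.19  0.33 -0.37] w0.949
```

Emit:
play_rows([
  {"translation":[-0.03,0.006,-0.038],"spin":0},
  {"translation":[-0.03,0.006,-0.038],"spin":0},
  {"translation":[-0.03,0.006,-0.038],"spin":0},
  {"translation":[-0.03,0.006,-0.038],"spin":0},
  {"translation":[0,0,0],"spin":0},
], jaw=0.7)

```text
time: 29.4
tool_pos: [0.5237, 0.185, 0.9349]
tcp_rot: [-0.095, 2.643, 0.035]
wrist_force: [-0.9, 0.3, 0.2]
width: 0.852
```

Run:
```python
from h import *
spin();go(tip(3)+.10*a)
```

```text
t29.40 pos [0.5237 0.185  0.9349] z [ 0.475  0.042 -0.879] y [-0.074  0.997  0.008] q [ 0.38  0.22  0.31 -0.16  2.13 -1.38] F [-0.89  0.3   0.16] w0.852
spin units needed -0.2220206747700164
t29.40 pos [0.5237 0.185  0.9349] z [ 0.475  0.042 -0.879] y [-0.074  0.997  0.008] q [ 0.38  0.22  0.31 -0.16  2.13 -1.38] F [-0.89  0.3   0.16] w0.852
tool delta [ 0.304 -0.103  0.647] rows 14.452482720157063
```

Emit:
play_rows([
  {"translation":[0.0203,-0.0069,0.0431],"spin":-0.2},
  {"translation":[0.0203,-0.0069,0.0431],"spin":0},
  {"translation":[0.0203,-0.0069,0.0431],"spin":0},
  {"translation":[0.0203,-0.0069,0.0431],"spin":0},
  {"translation":[0.0203,-0.0069,0.0431],"spin":0},
])

```text
time: 29.9
tool_pos: [0.5415, 0.1557, 0.7188]
tcp_rot: [-0.111, 2.646, 0.028]
wrist_force: [0.2, -0.6, 1.1]
width: 0.852
```

Emit:
play_rows([
  {"translation":[0.0203,-0.0069,0.0431],"spin":0},
  {"translation":[0.0203,-0.0069,0.0431],"spin":0},
  {"translation":[0.0203,-0.0069,0.0431],"spin":0},
  {"translation":[0.0203,-0.0069,0.0431],"spin":0},
  {"translation":[0.0203,-0.0069,0.0431],"spin":0},
])

```text
time: 30.4
tool_pos: [0.557, 0.1223, 0.481]
tcp_rot: [-0.111, 2.647, 0.028]
wrist_force: [0.3, 0.2, 0.4]
width: 0.847
```

Emit:
play_rows([
  {"translation":[0.0203,-0.0069,0.0431],"spin":0},
  {"translation":[0.0203,-0.0069,0.0431],"spin":0},
  {"translation":[0.0203,-0.0069,0.0431],"spin":0},
  {"translation":[0.0203,-0.0069,0.0431],"spin":0},
  {"translation":[0,0,0],"spin":0},
])

```text
time: 30.9
tool_pos: [0.5626, 0.0943, 0.2798]
tcp_rot: [-0.11, 2.668, 0.025]
wrist_force: [-1.2, -0.1, -1.7]
width: 0.849
```

Run:
```python
from h import *
spin();go(tip(3)+.03*a);go(tip(3)-.037*a)
```

```text
t30.90 pos [0.5626 0.0943 0.2798] z [ 0.453  0.036 -0.891] y [-0.082  0.997 -0.001] q [ 0.14 -0.26  2.11 -0.04  0.82 -1.5 ] F [-1.16 -0.09 -1.7 ] w0.849
spin units needed -0.08829419128943902
t30.90 pos [0.5626 0.0943 0.2798] z [ 0.453  0.036 -0.891] y [-0.082  0.997 -0.001] q [ 0.14 -0.26  2.11 -0.04  0.82 -1.5 ] F [-1.16 -0.09 -1.7 ] w0.849
tool delta [ 0.015 -0.004  0.128] rows 2.5687872137403334
t30.90 pos [0.5626 0.0943 0.2798] z [ 0.453  0.036 -0.891] y [-0.082  0.997 -0.001] q [ 0.14 -0.26  2.11 -0.04  0.82 -1.5 ] F [-1.16 -0.09 -1.7 ] w0.849
tool delta [ 0.011 -0.004  0.194] rows 3.8957208635116056
```

Emit:
play_rows([
  {"translation":[0.005,-0.0013,0.042],"spin":0},
  {"translation":[0.005,-0.0013,0.042],"spin":0},
  {"translation":[0.005,-0.0013,0.042],"spin":0},
  {"translation":[0,0,0],"spin":0},
  {"translation":[0,0,0],"spin":0},
])

```text
time: 31.4
tool_pos: [0.6178, 0.0964, 0.1769]
tcp_rot: [-0.111, 2.645, 0.028]
wrist_force: [0.3, 0.4, 0.4]
width: 0.851
```

Run:
```python
from h import *
go(tip(3)-.030*a)
```

```text
t31.40 pos [0.6178 0.0964 0.1769] z [ 0.473  0.04  -0.88 ] y [-0.084  0.996  0.   ] q [ 0.13 -0.06  2.15 -0.04  0.56 -1.5 ] F [0.33 0.41 0.4 ] w0.851
tool delta [ 0.016 -0.001  0.07 ] rows 1.4427329678833585
```

Emit:
play_rows([
  {"translation":[0.016,-0.001,0],"spin":0},
  {"translation":[0,0,0.03],"spin":0},
  {"translation":[0,0,0.025],"spin":0},
  {"translation":[0,0,0.015],"spin":0},
  {"translation":[0,0,0],"spin":0},
])

```text
time: 31.9
tool_pos: [0.6374, 0.0971, 0.1085]
tcp_rot: [-0.111, 2.643, 0.028]
wrist_force: [-0.2, -0.3, -0.2]
width: 0.851
```

Emit:
play_rows([
  {"translation":[0,0,0],"spin":0},
])

```text
time: 32.0
tool_pos: [0.6376, 0.0971, 0.1097]
tcp_rot: [-0.111, 2.641, 0.028]
wrist_force: [0.4, 0.3, 0.1]
width: 0.85
```

Run:
```python
from h import *
go(tip(3)-.030*a)
```

```text
t32.00 pos [0.6376 0.0971 0.1097] z [ 0.476  0.04  -0.878] y [-0.084  0.996  0.   ] q [ 0.12  0.06  2.17 -0.05  0.41 -1.5 ] F [0.42 0.28 0.1 ] w0.850
tool delta [ 0.001 -0.     0.002] rows 0.04444744306603005
```

Emit:
play_rows([
  {"translation":[0,0,0],"spin":0},
  {"translation":[0,0,0],"spin":0},
  {"translation":[0,0,0],"spin":0},
  {"translation":[0,0,0],"spin":0},
  {"translation":[0,0,0],"spin":0},
], jaw=-1, force=50)

```text
time: 32.5
tool_pos: [0.637, 0.0968, 0.1094]
tcp_rot: [-0.111, 2.641, 0.028]
wrist_force: [-3.0, -0.5, 7.1]
width: 0.649
```

Emit:
play_rows([
  {"translation":[0,0,-0.02],"spin":0},
  {"translation":[0,0,-0.03],"spin":0},
  {"translation":[0,0,-0.04],"spin":0},
  {"translation":[0,0,-0.04],"spin":0},
  {"translation":[0,0,-0.03],"spin":0},
])

```text
time: 33.0
tool_pos: [0.5595, 0.0903, 0.2507]
tcp_rot: [-0.11, 2.642, 0.028]
wrist_force: [0.9, -0.4, -1.0]
width: 0.65
```

Emit:
play_rows([
  {"translation":[0,0,0],"spin":0},
  {"translation":[0,0,0],"spin":0},
  {"translation":[0,0,0],"spin":0},
  {"translation":[0,0,0],"spin":0},
])

```text
time: 33.4
tool_pos: [0.5591, 0.0902, 0.2444]
tcp_rot: [-0.111, 2.65, 0.027]
wrist_force: [-0.1, -0.1, -1.9]
width: 0.647
```

Run:
```python
from h import *
st();f=[]
for i in range(5): cv2.imwrite("pics/w9.png",bot.read_camera("wrist")); f.append(bot.read_state()["wrist_force"])
print(np.mean(f,0).round(2)); go([.41,.01,.20])
```

```text
t33.40 pos [0.5591 0.0902 0.2444] z [ 0.469  0.039 -0.883] y [-0.083  0.997 -0.   ] q [ 0.13 -0.25  2.18 -0.03  0.73 -1.51] F [-0.08 -0.05 -1.88] w0.647
[ 0.15 -0.02 -1.31]
t33.65 pos [0.5598 0.0903 0.2457] z [ 0.47   0.039 -0.882] y [-0.083  0.997 -0.   ] q [ 0.13 -0.25  2.17 -0.03  0.73 -1.51] F [ 0.38  0.59 -1.35] w0.653
tool delta [ 0.159 -0.067 -0.033] rows 3.51986517308784
```

Cone_3 weighs about 1.3 N against 1.0–1.5 N for cone_2 and 3.6 N for cone_1, so it is hollow and goes to the tub. I'll find where cone_2 sits there.

Run:
```python
from h import *
c=bot.get_calibration("side");im=cv2.imread("pics/s8.png");b=im[210:310,140:255].astype(int)
h=cv2.cvtColor(im,cv2.COLOR_BGR2HSV)[210:310,140:255]
m=((b[...,2]-b[...,0]<80)&(b[...,2]>b[...,1]+5)&(h[...,2]<140)).astype(np.uint8)
n,l,s,ce=cv2.connectedComponentsWithStats(m)
for i in range(1,n):
    if s[i][4]>80:
        p=ce[i]+[140,210];print(s[i],p,onz(c,p,.035),onz(c,p,.06))
for k in((.3,-.21,.085),(.48,-.21,.085),(.3,-.42,.085),(.48,-.42,.085)):print(proj(c,k).round(0))
```

```text
[   4    2   99   68 2181] [196.02063274 242.49885374] [ 0.35300114 -0.27705036  0.035     ] [ 0.36711498 -0.28659842  0.06      ]
[   5   24  104   76 1308] [208.27828746 281.54587156] [ 0.44962224 -0.3646404   0.035     ] [ 0.46129652 -0.37197693  0.06      ]
[189. 208.]
[244. 229.]
[142. 271.]
[202. 297.]
```

Emit:
play_rows([
  {"translation":[0,0,0],"spin":1},
  {"translation":[0,0,0],"spin":1},
  {"translation":[0,0,0],"spin":1},
  {"translation":[0,0,0],"spin":1},
  {"translation":[0,0,0],"spin":1},
])

```text
time: 34.15
tool_pos: [0.56, 0.0903, 0.2464]
tcp_rot: [0.471, 2.618, 0.173]
wrist_force: [-0.2, -0.4, -0.8]
width: 0.644
```

Emit:
play_rows([
  {"translation":[0,0,0],"spin":1},
  {"translation":[0,0,0],"spin":1},
  {"translation":[0,0,0],"spin":1},
  {"translation":[0,0,0],"spin":1},
  {"translation":[0,0,0],"spin":0},
])

```text
time: 34.65
tool_pos: [0.56, 0.0903, 0.2465]
tcp_rot: [0.922, 2.517, 0.284]
wrist_force: [-0.1, 0.5, -1.9]
width: 0.648
```

Run:
```python
from h import *
go([.42,-.355,.24]);s,R=st();print((R.T@np.array([0,0,-.13])).round(4))
```

```text
t34.65 pos [0.56   0.0903 0.2465] z [ 0.471  0.039 -0.881] y [0.562 0.756 0.335] q [ 0.13 -0.25  2.17 -0.03  0.73 -0.72] F [-0.14  0.54 -1.93] w0.648
tool delta [-0.193 -0.418 -0.078] rows 9.336442194244091
t34.65 pos [0.56   0.0903 0.2465] z [ 0.471  0.039 -0.881] y [0.562 0.756 0.335] q [ 0.13 -0.25  2.17 -0.03  0.73 -0.72] F [-0.14  0.54 -1.93] w0.648
[ 0.0435 -0.0435  0.1145]
```

Emit:
play_rows([
  {"translation":[-0.0183,-0.0433,-0.0088],"spin":0},
  {"translation":[-0.0183,-0.0433,-0.0088],"spin":0},
  {"translation":[-0.0183,-0.0433,-0.0088],"spin":0},
  {"translation":[-0.0183,-0.0433,-0.0088],"spin":0},
  {"translation":[-0.0183,-0.0433,-0.0088],"spin":0},
])

```text
time: 35.15
tool_pos: [0.4791, -0.1364, 0.2442]
tcp_rot: [0.916, 2.517, 0.283]
wrist_force: [0.1, -0.3, 0.2]
width: 0.652
```

Emit:
play_rows([
  {"translation":[-0.0183,-0.0433,-0.0088],"spin":0},
  {"translation":[-0.0183,-0.0433,-0.0088],"spin":0},
  {"translation":[-0.0183,-0.0433,-0.0088],"spin":0},
  {"translation":[-0.0183,-0.0433,-0.0088],"spin":0},
  {"translation":[-0.0183,-0.0433,-0.0088],"spin":0},
])

```text
time: 35.65
tool_pos: [0.3984, -0.3626, 0.2408]
tcp_rot: [0.919, 2.517, 0.282]
wrist_force: [0.3, -0.8, 0.4]
width: 0.65
```

Emit:
play_rows([
  {"translation":[0,0,0],"spin":0},
  {"translation":[0,0,0],"spin":0},
])

```text
time: 35.85
tool_pos: [0.3989, -0.3616, 0.2402]
tcp_rot: [0.923, 2.516, 0.283]
wrist_force: [0.1, 0.8, -1.5]
width: 0.651
```

Run:
```python
from h import *
go([.40,-.36,.1])
im=bot.read_camera("side");cv2.imwrite("pics/s10.png",cv2.resize(im[180:330,120:300],None,fx=3.5,fy=3.5,interpolation=2))
```

```text
t35.85 pos [ 0.3989 -0.3616  0.2402] z [ 0.471  0.039 -0.881] y [0.563 0.756 0.335] q [-1.07 -0.16  2.11  0.52  1.04 -2.17] F [ 0.12  0.78 -1.49] w0.651
tool delta [ 0.047 -0.045  0.124] rows 2.8041601757534127
```

View pics/s10.png

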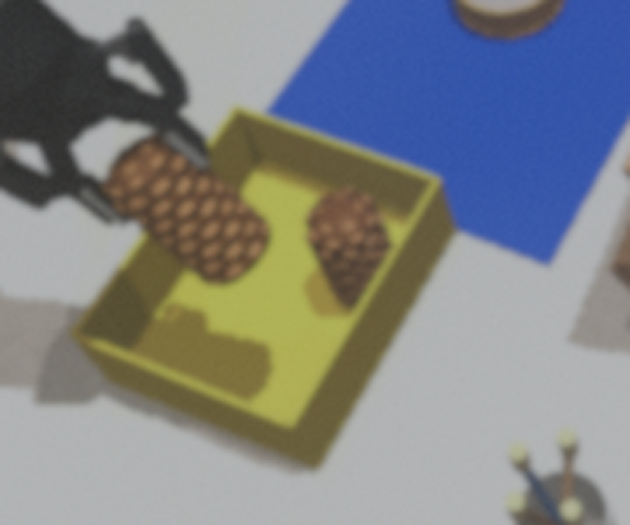

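Cone_2 rests in the tub at crop (348,245). Cone_3 hangs over the free part, at crop (200,220). Lowering and releasing.

Emit:
play_rows([
  {"translation":[0.0118,-0.0113,0.031],"spin":0},
  {"translation":[0.0118,-0.0113,0.031],"spin":0},
  {"translation":[0.0118,-0.0113,0.031],"spin":0},
  {"translation":[0.0118,-0.0113,0.031],"spin":0},
  {"translation":[0,0,0],"spin":0},
])

```text
time: 36.4
tool_pos: [0.399, -0.3527, 0.0951]
tcp_rot: [0.922, 2.525, 0.295]
wrist_force: [-1.0, 0.7, -2.0]
width: 0.645
```

Emit:
play_rows([
  {"translation":[0,0,0],"spin":0},
])

```text
time: 36.5
tool_pos: [0.4012, -0.3571, 0.1005]
tcp_rot: [0.919, 2.518, 0.286]
wrist_force: [0.4, -0.0, -0.6]
width: 0.644
```

Emit:
play_rows([
  {"translation":[0,0,0],"spin":0},
  {"translation":[0,0,0],"spin":0},
  {"translation":[0,0,-0.03],"spin":0},
  {"translation":[0,0,-0.05],"spin":0},
  {"translation":[0,0,-0.05],"spin":0},
], jaw=0.8)

```text
time: 37.0
tool_pos: [0.3388, -0.3638, 0.2176]
tcp_rot: [0.92, 2.517, 0.283]
wrist_force: [0.5, -1.0, 0.6]
width: 0.905
```

Emit:
play_rows([
  {"translation":[0,0,-0.04],"spin":0},
  {"translation":[0,0,-0.04],"spin":0},
  {"translation":[-0.02,0.02,-0.03],"spin":0},
  {"translation":[-0.02,0.02,-0.03],"spin":0},
  {"translation":[0,0,0],"spin":0},
])

```text
time: 37.5
tool_pos: [0.3248, -0.368, 0.3753]
tcp_rot: [0.913, 2.509, 0.268]
wrist_force: [0.3, -0.6, 0.6]
width: 0.9
```

Emit:
play_rows([
  {"translation":[0,0,0],"spin":0},
  {"translation":[0,0,0],"spin":0},
  {"translation":[0,0,0],"spin":0},
  {"translation":[0,0,0],"spin":0},
  {"translation":[0,0,0],"spin":0},
])

```text
time: 38.0
tool_pos: [0.3227, -0.3649, 0.364]
tcp_rot: [0.922, 2.517, 0.286]
wrist_force: [0.4, 0.5, 1.0]
width: 0.901
```

Run:
```python
from h import *
st();im=bot.read_camera("side");t=bot.read_camera("top")
A=cv2.resize(im[60:320,130:400],None,fx=2,fy=2,interpolation=2)   # 540x520
B=cv2.resize(im[70:140,265:345],None,fx=3.2,fy=3.2,interpolation=2) # 256x224
C=cv2.resize(t[240:370,105:225],None,fx=2.1,fy=2.1,interpolation=2)
o=np.zeros((520,800,3),np.uint8);o[:A.shape[0],:540]=A;o[:B.shape[0],540:540+B.shape[1]]=B;o[230:230+C.shape[0],545:545+C.shape[1]]=C
cv2.imwrite("pics/fin.png",o)
```

```text
t38.00 pos [ 0.3227 -0.3649  0.364 ] z [ 0.471  0.041 -0.881] y [0.562 0.756 0.336] q [-1.23 -0.3   1.99  0.49  1.35 -2.19] F [0.36 0.51 0.97] w0.901
```

View pics/fin.png

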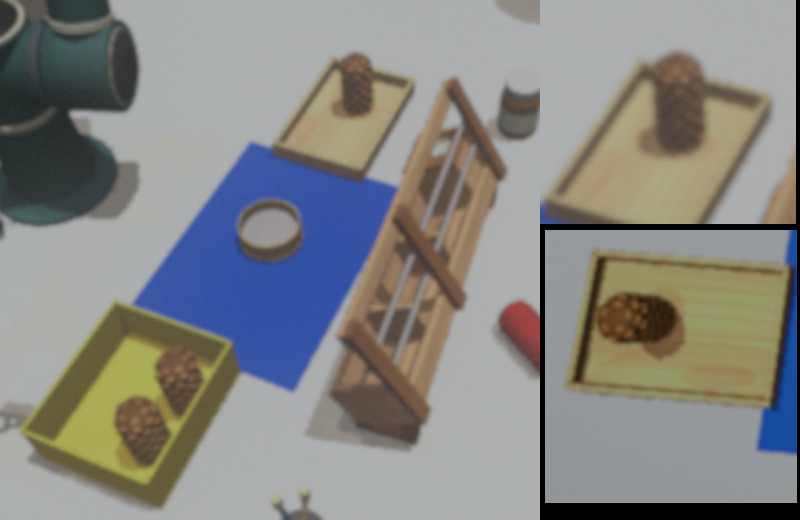

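Run:
```python
from h import *
c=bot.get_calibration("top");s=bot.get_calibration("side")
for x,y in((.41,.36),(.41,.355),(.415,.365)):print(proj(c,(x,y,.008)).round(1),proj(c,(x,y,.118)).round(1),proj(s,(x,y,.008)).round(1),proj(s,(x,y,.118)).round(1))
```

```text
[156.6 283.3] [137.1 282.6] [307.8 112.1] [306.6  87.9]
[158.5 283.5] [139.2 282.8] [307.3 112.9] [306.   88.8]
[155.1 281.2] [135.5 280.2] [309.6 111.6] [308.5  87.4]
```

The cone's axis in the tray matches a projected vertical in both views, so I'm handing in.

```bash
python3 -c "
from workcell import bot
print(bot.finish_job())"
```

```text
the job is handed in; nothing more can be done
None
```

I sorted all three cones and handed the job in at about 38 s of robot time; the hand-in reports no verdict.

| Cone | Change in vertical force when lifted | Judged | Where it went |
|---|---|---|---|
| cone_1 (right) | about 3.6 N | sound | upright in the drying tray |
| cone_2 (middle) | 1.0–1.5 N | hollow | discard tub |
| cone_3 (left) | about 1.3 N | hollow | discard tub |

- **Tilting the tool:** the moves offer no tilt, so I pushed against the arm's outer reach limit to lean the tool about 30° for the bays. I used the inner limit to bring it nearly vertical for the tray.
- **Last checks:** in the final pictures cone_1 stands in the tray, and its axis agrees with a projected vertical in both the side and top views. Both hollow cones are in the tub. The sieve, jar and pot looked unmoved, judged by eye only.
- **What disagreed:**
  - cone_1 touched the tray floor about 10 mm lower than my estimate, and was pressed down with about 13 N before release.
  - On the way to the tub with cone_2 the last joint reached its range limit and the tool turned a little. I corrected that with spin.
  - The wrist force jumped to about 30 N once and to about 20 N once, both while pushing against a reach limit.
- **Not checked:** I saw both hollow cones inside the tub walls, but did not measure their height or tilt there.

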